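# Weigh in the courgettes and put the onions in reserve

## Robot

A 6-joint arm with a two-finger parallel gripper is mounted at the origin on the work surface. World frame = base frame: x ahead of the robot, y to its left, z up, the work surface at z = 0. Lengths are in m, angles in degrees, forces in N, time in s.
With the tool pointing down it reaches from about 0.25 to 0.725 m from the base axis. Payload 9.7 kg.
Tool frame: the origin (TCP) lies at the very end of the fingers, on their centre line; the grasp point (between the pads) lies 19 mm behind it; z points along the fingers, y is the direction in which the jaws open and shut (so a half turn about z gives the same grasp; the last joint's range is limited). The gripper opens to 85 mm and grips with 20 to 120 N. Pads are 22 mm wide; open, the fingers measure 114 mm over their backs; the gripper's body (76 mm by 85 mm) begins 54 mm behind the grasp point. The pads swing forward as they close: fully open they stand 13 mm farther back than shut.
Start: joints at [-73.682, 4.979, 10.078, 95.1, 0, 90], TCP at [0.155, -0.528, 0.231] pointing down, gripper open.
Joint ranges: [-179.16, 179.16], [-48.56, 103.87], [-65.8, 70.77], [-126.05, 130.52], [-82.76, 87.17], [-180, 180]. Speed limits (degrees/s): [127.2, 127.2, 147.25, 180, 180, 180].

## Interface

Orientations are given as [roll, pitch, yaw] about the fixed x, y, z axes, in that order (R = Rz(yaw) Ry(pitch) Rx(roll)).
In Python, from workcell import bot gives the robot as it stands.
- The arm moves only by the shell command python3 -m pendant 'ROWS' [FORCE]. ROWS is JSON, a list that holds one entry, the list of rows, each a list of 7 numbers: the shift along the tool's x, y, z in cm, then the turn, a rotation vector about the tool's x, y, z in rad, then the opening in per cent of the stroke, from 0 (shut) to 100 (fully open). In form: [[[dx, dy, dz, ax, ay, az, gripper], ...]]. A call has 1 to 5 rows; each row shifts and turns the pose as measured when the row begins, along the tool's axes as they then stand; what a row does not reach is not made up. A row lasts 1/12 s, in which the tool goes at most 41.7 mm and 7.16 degrees, less where a joint would pass 70% of its speed; a pose out of reach is approached as far as the arm can. A call with a gripper value outside its range is refused whole. The fingers move at their own pace and stop on an object; FORCE is the grip in N (left out, the last holds). Time passes only in rows, so rows that do not move let the fingers close. It gives the time, the measured TCP pose, the force and the opening at its end, in the units of the state.
- bot.get_obs(): the state, without advancing time (a new reading comes with each control period).
- bot.camera(name): name is "scene" or "top" or "wrist"; returns the picture (420x560x3 uint8, red, green, blue); there is no depth.
- bot.get_calibration(name): a dict with "intrinsics" (3x3 intrinsics, pixels), "pose" (4x4, takes a point from camera to world coordinates); the wrist camera has in their place "T_tool_cam" (4x4, takes a point from camera to tool coordinates, whose origin is the TCP and whose axes are the flange's). Camera axes: x right, y down, z forward; pixel columns grow to the right and rows downward; lengths in m; the calibration is good to about 2 mm. A picture is of the moment at which its call begins: read the wrist's pose just before it. get_calibration takes no time and is no camera call.
- bot.job_done(): hands the job in, once; it reports no verdict.
Trained networks look in the newest picture that a camera, given by its name, has taken for a name from the list of things; names that differ only in an ending like _2 or _b are one class to them, and where a whole thing is asked for, a point or a joint stands for the part that bears it (a point fixed in the world has none). Each returns a list of dicts, best first, with "confidence" (0 to 1); they miss things now and then, are a little off and sometimes report something else, mostly with a low value. They report only what shows in the picture. A call takes as long as a camera call. They do not tell look-alikes from the thing itself.
- bot.masks_of(camera, thing): "pixels" (420x560 bool, what is visible of it) and "extent" ([left, top, right, bottom] in pixels, round what is visible of it).
- bot.mark_of(camera, thing): "uv" ([column, row] in pixels: a listed point, or the origin of a listed thing).
The state is a dict: "time": time; "q": joint angles; "qd": joint speeds; "joint_efforts": joint torques, N m; "ee_pos": TCP position; "tcp_rot": TCP orientation; "wrist_force": force on the tool from outside, world axes, zero at the start; "torque": the same for the moment, N m; "opening": finger opening in m.
Only numpy, scipy, OpenCV 4.12 (cv2) and the standard library are available. Lean on these libraries where they do the work, as an engineer would, in place of code of your own. Each camera call takes 0.05 s, during which the arm holds its last target. There are 200 camera calls.

## Task

Book in this vegetable delivery at the residue-testing bench: set the empty steel bowl upright in the middle of the scale's pan, let go of it and press TARE (the larger key) while it is still empty, then put every courgette into the bowl, and when they are all in press RECORD (the smaller key); do not press TARE again once there is a courgette in the bowl. The onions are the reserve samples: put each one into a pocket of its own in the white tray, at any time. Leave the dish, the bung and the spoon where they are.

Things in the scene. Friction and masses are not known exactly. Their poses are not given: they have to be found in the camera images.
- pan (a point): Centre of the top face of the scale's square steel pan (150 x 160 mm, fixed, 50 mm above the bench). The scale is a white bench scale 250 mm deep, 170 mm wide, fixed to the bench; its axes are this point's axes: x points from the key panel at its front towards the back, y to the left as the robot sees it, z up. The key panel, 35 mm high, lies in front of the pan, with a small dark display between the two keys.
- tare_top (a point): Centre of the top of the TARE key when up: the larger of the two round grey keys (32 mm across) at the left of the panel seen from the robot; it lies 140 mm in front (-x) and 50 mm left (+y) of the pan point, 57 mm above the bench, and goes down with the key.
- tare (a joint): Travel of the TARE key, m: 0 up, 0.006 fully down; a spring brings it back; fully down takes about 4 N. It counts as pressed beyond 0.004.
- record_top (a point): Centre of the top of the RECORD key when up: the smaller round grey key (20 mm across) at the right of the panel seen from the robot; 140 mm in front (-x) and 48 mm right (-y) of the pan point, 57 mm above the bench, and goes down with the key.
- record (a joint): Travel of the RECORD key, m: 0 up, 0.006 fully down, spring-returned, about 4 N; counts as pressed beyond 0.004.
- bowl: The empty round steel weighing bowl: 140 mm across the rim, 112 mm across its flat foot, 65 mm high, wall 4 mm, floor 5 mm, about 0.25 kg. Origin at the centre of its underside, z up. Two black ears stick out from the rim along its +x and -x: each a bar 14 mm wide (along y), 22 mm high (41 to 63 mm above the underside), reaching from 66 to 100 mm from the centre; pick the bowl up by pinching one ear across its width from above, at about 86 mm from the centre.
- tray: White reserve tray, 250 x 88 x 28 mm, fixed, with three pockets in a row along its x. Walls 5 mm. Origin at the centre of its underside.
- pocket0 (a point): Centre of the floor of the near end pocket of the tray, 5 mm above the bench; the pocket is about 77 mm square inside, its walls 23 mm high above this floor.
- pocket1 (a point): Centre of the floor of the middle pocket of the tray, 5 mm above the bench; the pocket is about 77 mm square inside, its walls 23 mm high above this floor.
- pocket2 (a point): Centre of the floor of the far end pocket of the tray, 5 mm above the bench; the pocket is about 77 mm square inside, its walls 23 mm high above this floor.
- courgette0: A green baby courgette, rigid, 84 mm long, 30 mm thick, about 60 g; origin at its middle (15 mm above the bench when lying there), x along its length. May be absent.
- courgette1: A green baby courgette, rigid, 84 mm long, 30 mm thick, about 60 g; origin at its middle (15 mm above the bench when lying there), x along its length. May be absent.
- courgette2: A green baby courgette, rigid, 84 mm long, 30 mm thick, about 60 g; origin at its middle (15 mm above the bench when lying there), x along its length. May be absent.
- courgette3: A green baby courgette, rigid, 84 mm long, 30 mm thick, about 60 g; origin at its middle (15 mm above the bench when lying there), x along its length. May be absent.
- onion0: A brown onion, rigid, 54 mm across, 48 mm high with a flat base (and a small dry tip above); origin at its middle (24 mm above the bench when standing), about 80 g. May be absent.
- onion1: A brown onion, rigid, 54 mm across, 48 mm high with a flat base (and a small dry tip above); origin at its middle (24 mm above the bench when standing), about 80 g. May be absent.
- onion2: A brown onion, rigid, 54 mm across, 48 mm high with a flat base (and a small dry tip above); origin at its middle (24 mm above the bench when standing), about 80 g. May be absent.
- dish: A small white ceramic dish, 60 mm across, 18 mm high, among the vegetables: leave it alone. Origin at the centre of its underside.
- bung: A black rubber bung, 36 mm across, 32 mm high, standing behind the bowl: leave it alone.
- spoon: A steel spoon 170 mm long lying behind the vegetables: leave it alone.
Not all that is in view belongs to the job. Leave any green, purple or turquoise look-alike of the onion2 alone.

How it is judged (in metres and radians):
On the way, in this order (a step that is already met when the one before it is completed fails the run):
1. the empty bowl stands upright and released in the middle of the pan (horizontal distance between bowl and pan below 0.04 m and z of bowl in the frame of pan between -0.004 and 0.006 m and angle between bowl's own z axis and vertical below 0.1 rad and contact force between the fingers and bowl below 0.3 N and linear speed of bowl below 0.02 m/s), for 0.2 s.
2. TARE is pressed with the empty bowl on the pan (horizontal distance between bowl and pan below 0.04 m and z of bowl in the frame of pan between -0.004 and 0.006 m and angle between bowl's own z axis and vertical below 0.1 rad and value of joint tare above 0.004 m and horizontal distance between each of courgette0, courgette1, courgette2, courgette3, onion0, onion1, onion2 and bowl above 0.08 m), for 0.1 s.
3. every courgette lies in the bowl on the pan, released (horizontal distance between bowl and pan below 0.04 m and z of bowl in the frame of pan between -0.004 and 0.006 m and angle between bowl's own z axis and vertical below 0.1 rad and horizontal distance between each of courgette0, courgette1, courgette2, courgette3 and bowl below 0.062 m and z of courgette0 in the frame of bowl between 0 and 0.085 m and z of courgette1 in the frame of bowl between 0 and 0.085 m and z of courgette2 in the frame of bowl between 0 and 0.085 m and z of courgette3 in the frame of bowl between 0 and 0.085 m and contact force between the fingers and courgette0 below 0.3 N and contact force between the fingers and courgette1 below 0.3 N and contact force between the fingers and courgette2 below 0.3 N and contact force between the fingers and courgette3 below 0.3 N), for 0.2 s.
4. RECORD is pressed with every courgette in the bowl (all of step 3 and value of joint record above 0.004 m), for 0.1 s.
At the end, for the whole second after the job is handed in: Bowl upright on the pan (centres within 40 mm); the middle of every courgette inside the bowl (within 62 mm of its axis, 0 to 85 mm above its underside); each onion down in its own pocket (middle within 22 mm of the pocket's centre, under 36 mm above its floor); keys up, all at rest (horizontal distance between bowl and pan below 0.04 m and z of bowl in the frame of pan between -0.004 and 0.006 m and angle between bowl's own z axis and vertical below 0.1 rad and horizontal distance between each of courgette0, courgette1, courgette2, courgette3 and bowl below 0.062 m and z of courgette0 in the frame of bowl between 0 and 0.085 m and z of courgette1 in the frame of bowl between 0 and 0.085 m and z of courgette2 in the frame of bowl between 0 and 0.085 m and z of courgette3 in the frame of bowl between 0 and 0.085 m and ((horizontal distance between onion0 and pocket0 below 0.022 m and z of onion0 in the frame of pocket0 below 0.036 m) or (horizontal distance between onion0 and pocket1 below 0.022 m and z of onion0 in the frame of pocket1 below 0.036 m) or (horizontal distance between onion0 and pocket2 below 0.022 m and z of onion0 in the frame of pocket2 below 0.036 m)) and ((horizontal distance between onion1 and pocket0 below 0.022 m and z of onion1 in the frame of pocket0 below 0.036 m) or (horizontal distance between onion1 and pocket1 below 0.022 m and z of onion1 in the frame of pocket1 below 0.036 m) or (horizontal distance between onion1 and pocket2 below 0.022 m and z of onion1 in the frame of pocket2 below 0.036 m)) and ((horizontal distance between onion2 and pocket0 below 0.022 m and z of onion2 in the frame of pocket0 below 0.036 m) or (horizontal distance between onion2 and pocket1 below 0.022 m and z of onion2 in the frame of pocket1 below 0.036 m) or (horizontal distance between onion2 and pocket2 below 0.022 m and z of onion2 in the frame of pocket2 below 0.036 m)) and linear speed of each of bowl, courgette0, courgette1, courgette2, courgette3, onion0, onion1, onion2 below 0.03 m/s and value of joint each of tare, record below 0.003 m); the robot touches nothing.
It fails at once if TARE pressed while a courgette is in the bowl (value of joint tare above 0.004 m and ((horizontal distance between courgette0 and bowl below 0.062 m and z of courgette0 in the frame of bowl between 0 and 0.085 m) or (horizontal distance between courgette1 and bowl below 0.062 m and z of courgette1 in the frame of bowl between 0 and 0.085 m) or (horizontal distance between courgette2 and bowl below 0.062 m and z of courgette2 in the frame of bowl between 0 and 0.085 m) or (horizontal distance between courgette3 and bowl below 0.062 m and z of courgette3 in the frame of bowl between 0 and 0.085 m))).
It fails at once if the dish, bung or spoon moved more than 60 mm (distance of any of dish, bung, spoon from where it was at the start of the episode above 0.06 m).
Of courgette0, courgette1, courgette2, courgette3 only 2 to 4 are there at a start; the rules pass over those that are not, and their reading is None.
Of onion0, onion1, onion2 only 2 to 3 are there at a start; the rules pass over those that are not, and their reading is None.
At some moment in a run one of courgette0, courgette1, courgette2, courgette3, onion0, onion1, onion2 may be knocked a few centimetres aside while the robot is not near it.
It also fails if it takes over 210 s, if anything falls off the work surface, if the arm or the gripper's body presses on something with over 40 N, if the wrist force passes 120 N, or if a joint passes its speed limit or range.

## Working session

There is one attempt and no reset: what is moved stays moved. The work goes in short steps, Python scripts to look and compute and a shell command to move; the robot and the scene stay as the last step left them, time stands still between calls to the robot, and variables do not carry over. Pictures are saved under pics/ and viewed, about 12 in all and at most 16, crops included, and the job is handed in when it is done.

```bash
mkdir -p pics; cat > h.py <<'E'
import numpy as np, cv2
from scipy.spatial.transform import Rotation as R
from workcell import bot
def snap(c,n=None):
    im=bot.camera(c)
    if n: cv2.imwrite(f'pics/{n}.png',im[:,:,::-1])
    return im
def cam(c,obs=None):
    k=bot.get_calibration(c); K=np.array(k['intrinsics'])
    if c=='wrist':
        o=obs or bot.get_obs(); T=np.eye(4); T[:3,3]=o['ee_pos']; T[:3,:3]=R.from_euler('xyz',o['tcp_rot'],degrees=True).as_matrix()
        return K,T@np.array(k['T_tool_cam'])
    return K,np.array(k['pose'])
def ray(c,uv,z,obs=None):
    K,P=cam(c,obs); d=P[:3,:3]@np.linalg.solve(K,[uv[0],uv[1],1.]); o=P[:3,3]
    return o+d*(z-o[2])/d[2]
def proj(c,p,obs=None):
    K,P=cam(c,obs); q=K@(P[:3,:3].T@(np.array(p)-P[:3,3])); return q[:2]/q[2]
def rows(target,yaw=None):
    """total shift in cm in tool axes and yaw turn about tool z to reach target"""
    o=bot.get_obs(); M=R.from_euler('xyz',o['tcp_rot'],degrees=True)
    d=M.inv().apply(np.array(target)-o['ee_pos'])*100
    return d.round(2)
E
python3 - <<'E'
from h import *
o=bot.get_obs(); print({k:np.round(v,3) for k,v in o.items()})
for c in('top','scene'):
    snap(c,c+'0'); K,P=cam(c); print(c,P.round(2).tolist(),K[0,0])
    for t,z in (('bowl',0),('pan',.05),('tare_top',.057),('record_top',.057),('tray',0),('pocket0',.005),('pocket1',.005),('pocket2',.005),('courgette0',.015),('onion0',.024),('dish',0),('bung',0),('spoon',0)):
        for m in bot.mark_of(c,t): print(t,round(m['confidence'],2),np.round(m['uv']),ray(c,m['uv'],z).round(3)[:2])
print(bot.get_calibration('wrist'))
E
```

```text
{'time': np.float64(0.0), 'q': array([-7.3682e+01,  5.0120e+00,  1.0035e+01,  9.5102e+01,  1.0000e-03,
        8.9999e+01]), 'qd': array([0.023, 0.052, 0.017, 0.005, 0.074, 0.05 ]), 'joint_efforts': array([ 1.0000e-03, -5.2039e+01,  4.6480e+01,  1.6000e-02,  0.0000e+00,
       -0.0000e+00]), 'ee_pos': array([ 0.154, -0.528,  0.231]), 'tcp_rot': array([-1.79921e+02, -1.00000e-03,  1.63190e+01]), 'wrist_force': array([ 0.03 ,  0.141, -0.184]), 'torque': array([-0.021, -0.01 ,  0.006]), 'opening': np.float64(0.085)}
top [[0.06, -0.98, 0.2, 0.33], [-1.0, -0.06, 0.01, -0.04], [0.0, -0.2, -0.98, 1.36], [0.0, 0.0, 0.0, 1.0]] 501.5340974137649
bowl 0.56 [243. 231.] [0.533 0.101]
pan 0.68 [141. 212.] [0.558 0.371]
tare_top 0.54 [176. 248.] [0.469 0.265]
tare_top 0.22 [294. 186.] [ 0.653 -0.031]
record_top 0.47 [193. 218.] [0.549 0.231]
record_top 0.19 [387. 263.] [ 0.462 -0.284]
tray 0.84 [419. 256.] [ 0.492 -0.381]
tray 0.35 [292. 259.] [ 0.463 -0.037]
pocket0 0.76 [418. 253.] [ 0.498 -0.375]
pocket0 0.74 [387. 266.] [ 0.459 -0.292]
pocket0 0.73 [445. 244.] [ 0.528 -0.449]
pocket1 0.76 [418.
[... 1845 characters left out ...]
85. 168.] [ 0.504 -0.368]
dish 0.54 [281. 230.] [ 0.58  -0.034]
bung 0.61 [344. 309.] [0.728 0.195]
spoon 0.74 [217. 280.] [ 0.777 -0.129]
spoon 0.3 [437. 270.] [0.537 0.383]
{'intrinsics': array([[338.94201219,   0.        , 282.20795047],
       [  0.        , 338.94201219, 210.87687219],
       [  0.        ,   0.        ,   1.        ]]), 'T_tool_cam': array([[-1.26262559e-03, -9.54343482e-01, -2.98708761e-01,
         7.68426258e-02],
       [ 9.99998741e-01, -9.17736415e-04, -1.29486740e-03,
         4.42545758e-04],
       [ 9.61612357e-04, -2.98710020e-01,  9.54343439e-01,
        -1.42433191e-01],
       [ 0.00000000e+00,  0.00000000e+00,  0.00000000e+00,
         1.00000000e+00]])}
```

View pics/top0.png

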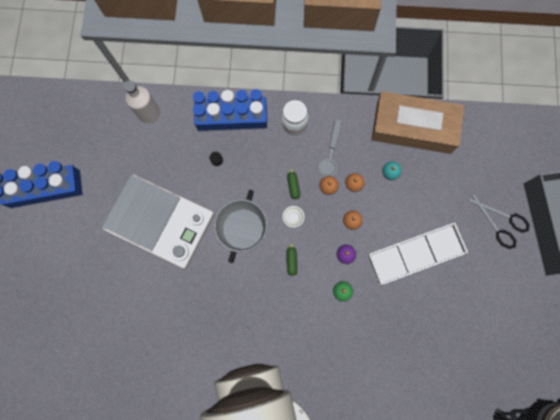

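View pics/scene0.png

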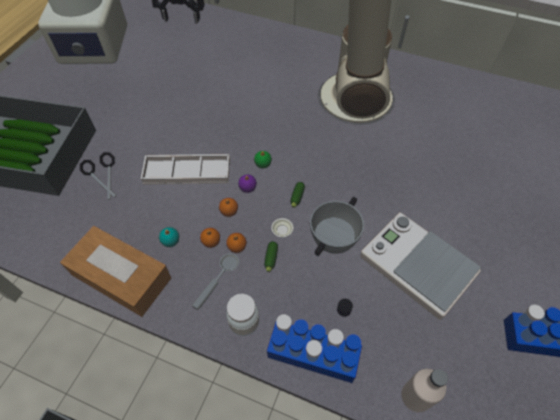

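Top view: two courgettes at (294,185) and (292,261), and three brown onions at (329,185), (355,182) and (353,220). The green, purple and turquoise look-alikes are at (343,291), (346,253) and (392,170). The bowl is at (241,226) with ears at (250,195) and (233,257). The scale is on the left and the tray on the right. The scene view agrees.

```bash
cat >> h.py <<'E'
def blobs(c,kind,z,obs=None,im=None,amin=60):
    im=bot.camera(c) if im is None else im
    h,s,v=[x.astype(int) for x in cv2.split(cv2.cvtColor(im,cv2.COLOR_RGB2HSV))]
    m={'onion':(h<16)&(s>130)&(v>70),'courgette':(h>38)&(h<65)&(s>110)&(v>18)&(v<120)}[kind]
    m=cv2.morphologyEx(m.astype('uint8'),cv2.MORPH_OPEN,np.ones((3,3)))
    n,l,st,ce=cv2.connectedComponentsWithStats(m); out=[]
    for i in range(1,n):
        if st[i,4]<amin: continue
        p=np.argwhere(l==i)[:,::-1].astype(float); q=ray(c,ce[i],z,obs)
        W=np.array([ray(c,a,z,obs)[:2] for a in p]); e,V=np.linalg.eigh(np.cov(W.T)); a=V[:,1]
        t=W@a
        out.append((ce[i].round(),st[i,4],q[:2].round(3),round(np.degrees(np.arctan2(a[1],a[0]))%180),round(np.ptp(t),3)))
    return out
E
python3 - <<'E'
from h import *
for c in('top','scene'):
    im=bot.camera(c)
    for k,z in(('onion',.024),('courgette',.015)):
        for b in blobs(c,k,z,im=im): print(c,k,*b)
    for t,z in(('tray',.028),('bowl',.065),('pan',.05),('tare',.057),('record',.057)):
        for m in bot.masks_of(c,t)[:1]:
            cn=max(cv2.findContours(m['pixels'].astype('uint8'),0,2)[0],key=cv2.contourArea)
            (u,s,a)=cv2.minAreaRect(cn); bx=cv2.boxPoints((u,s,a)); print(c,t,m['confidence'],np.round(u),ray(c,u,z).round(3)[:2],[ray(c,p,z).round(3)[:2].tolist() for p in bx])
for p in((250,195),(233,257)): print(ray('top',p,.055))
for p in((352,202),(320,250)): print(ray('scene',p,.055))
E
```

```text
top onion [355. 182.] 212 [ 0.682 -0.196] 170 0.047
top onion [329. 185.] 207 [ 0.67  -0.125] 156 0.046
top onion [352. 220.] 216 [ 0.577 -0.193] 86 0.044
top tray 0.68 [418. 254.] [ 0.494 -0.369] [[0.489, -0.234], [0.589, -0.474], [0.5, -0.505], [0.402, -0.268]]
top bowl 0.55 [241. 226.] [0.534 0.101] [[0.547, 0.204], [0.637, 0.081], [0.522, -0.0], [0.435, 0.121]]
top pan 0.79 [158. 221.] [0.539 0.323] [[0.509, 0.471], [0.671, 0.417], [0.569, 0.174], [0.413, 0.233]]
top tare 0.64 [179. 252.] [0.46  0.257] [[0.471, 0.272], [0.473, 0.246], [0.449, 0.243], [0.448, 0.269]]
top record 0.55 [354. 182.] [ 0.673 -0.192] [[0.671, -0.159], [0.708, -0.191], [0.675, -0.225], [0.639, -0.193]]
scene onion [228. 206.] 234 [ 0.577 -0.192] 36 0.056
scene onion [209. 237.] 263 [ 0.683 -0.195] 40 0.055
scene onion [236. 242.] 274 [ 0.67  -0.124] 35 0.055Traceback (most recent call last):
  File "<stdin>", line 5, in <module>
  File "h.py", line 33, in blobs
    W=np.array([ray(c,a,z,obs)[:2] for a in p]); e,V=np.linalg.eigh(np.cov(W.T)); a=V[:,1]
                ~~~^^^^^^^^^^^
  File "h.py", line 15, in ray
    K,P=cam(c,obs); d=P[:3,:3]@np.linalg.solve(K,[uv[0],uv[1],1.]); o=P[:3,3]
        ~~~^^^^^^^
  File "h.py", line 9, in cam
    k=bot.get_calibration(c); K=np.array(k['intrinsics'])
ValueError: time passes only in moves, steps and waits
```

```bash
sed -i 's/^def cam(/_C={}\ndef _cal(c):\n    if c not in _C: _C[c]=bot.get_calibration(c)\n    return _C[c]\ndef cam(/; s/k=bot.get_calibration(c); K/k=_cal(c); K/' h.py
sed -i 's/    W=np.array(\[ray(c,a,z,obs)\[:2\] for a in p\])/    W=np.array([ray(c,a,z,obs)[:2] for a in p[::3]])/' h.py
python3 - <<'E'
from h import *
obs=bot.get_obs()
for c in('top','scene'):
    im=bot.camera(c)
    for b in blobs(c,'courgette',.015,im=im,obs=obs): print(c,*b)
    for t,z in(('tray',.028),('bowl',.065),('tare',.057)):
      for m in bot.masks_of(c,t)[:1]:
            cn=max(cv2.findContours(m['pixels'].astype('uint8'),0,2)[0],key=cv2.contourArea)
            (u,s,a)=cv2.minAreaRect(cn); bx=cv2.boxPoints((u,s,a)); print(c,t,m['confidence'],np.round(u),ray(c,u,z).round(3)[:2],[ray(c,p,z).round(3)[:2].tolist() for p in bx])
for p in((250,195),(233,257)): print(ray('top',p,.055))
for p in((352,202),(320,250)): print(ray('scene',p,.055))
print(rows([.455,.05,.2]))
E
```

```text
top tray 0.63 [418. 253.] [ 0.494 -0.369] [[0.485, -0.236], [0.589, -0.472], [0.504, -0.503], [0.403, -0.269]]
top bowl 0.68 [354. 182.] [ 0.67  -0.191] [[0.668, -0.157], [0.706, -0.19], [0.672, -0.226], [0.634, -0.192]]
top tare 0.49 [178. 252.] [0.46  0.259] [[0.471, 0.274], [0.473, 0.246], [0.449, 0.243], [0.448, 0.272]]
scene [ 24. 142.] 2109 [ 0.597 -0.881] 40 0.226
scene [297. 192.] 134 [ 0.456 -0.035] 3 0.069
scene [270. 254.] 177 [ 0.666 -0.028] 13 0.069
scene tray 0.85 [184. 169.] [ 0.511 -0.364] [[0.514, -0.515], [0.408, -0.272], [0.509, -0.22], [0.61, -0.452]]
scene bowl 0.84 [337. 227.] [0.553 0.109] [[0.522, 0.012], [0.439, 0.132], [0.581, 0.2], [0.657, 0.088]]
scene tare 0.55 [402. 222.] [0.471 0.262] [[0.462, 0.246], [0.452, 0.27], [0.479, 0.277], [0.489, 0.253]]
[0.62166907 0.08486399 0.055     ]
[0.4542176  0.11652255 0.055     ]
[0.45668748 0.1220214  0.055     ]
[0.62654126 0.09129065 0.055     ]
[ 45.07 -47.01   3.13]
```

```bash
M="python3 -m pendant"
$M '[[[2.6,-2.97,0,0,0,0,100],[2.6,-2.97,0,0,0,0,100],[2.6,-2.97,0,0,0,0,100],[2.6,-2.97,0,0,0,0,100],[2.6,-2.97,0,0,0,0,100]]]' 60
$M '[[[2.6,-2.97,0,0,0,0,100],[2.6,-2.97,0,0,0,0,100],[2.6,-2.97,0,0,0,0,100],[2.6,-2.97,0,0,0,0,100],[2.6,-2.97,0,0,0,0,100]]]'
$M '[[[2.6,-2.97,0,0,0,0,100],[2.6,-2.97,0,0,0,0,100],[2.6,-2.97,0,0,0,0,100],[2.6,-2.97,0,0,0,0,100],[2.6,-2.97,0,0,0,0,100]]]'
$M '[[[0,0,0,0,0,0.12,100],[0,0,0,0,0,0.12,100],[0,0,0,0,0,0.12,100],[0,0,0,0,0,0.11,100],[0,0,0,0,0,0,100]]]'
python3 -c "
from h import *
print(rows([.455,.119,.15]))"
```

```text
time: 2.57
ee_pos: [0.2372, -0.3479, 0.2271]
tcp_rot: [-179.8, 0.1, 15.8]
wrist_force: [1.6, -0.2, -0.1]
opening: 0.0856
time: 2.98
ee_pos: [0.323, -0.161, 0.2281]
tcp_rot: [-179.9, -0.1, 15.6]
wrist_force: [0.7, -0.8, 0.8]
opening: 0.0852
time: 3.4
ee_pos: [0.4098, 0.0273, 0.2306]
tcp_rot: [179.9, -0.4, 15.6]
wrist_force: [1.8, -0.8, -0.1]
opening: 0.0855
time: 3.82
ee_pos: [0.4092, -0.0286, 0.2297]
tcp_rot: [-176.9, -0.1, -6.1]
wrist_force: [0.0, 0.5, 0.5]
opening: 0.0854
[  2.98 -14.71   8.78]
```

```bash
M="python3 -m pendant"
$M '[[[1,-3.7,1,0,0,0,100],[1,-3.7,1,0,0,0,100],[1,-3.7,1,0,0,0,100],[0,-3.6,1,0,0,0,100],[0,0,0,0,0,0,100]]]'
python3 - <<'E'
from h import *
o=bot.get_obs(); print(o['ee_pos'],o['tcp_rot'],rows([.455,.119,.15])); im=snap('wrist','w1')
print(proj('wrist',[.455,.119,.063],o),proj('wrist',[.539,.103,.065],o))
E
```

```text
time: 4.23
ee_pos: [0.4489, 0.0374, 0.1994]
tcp_rot: [-172.9, -0.2, 0.4]
wrist_force: [0.1, -0.5, 0.1]
opening: 0.0856
[0.44887141 0.03735881 0.19938694] [-172.94802183   -0.17880511    0.35815644] [ 0.65 -7.49  5.91]
[208.69161418 189.73610326] [221.19172423  87.32257763]
```

View pics/w1.png

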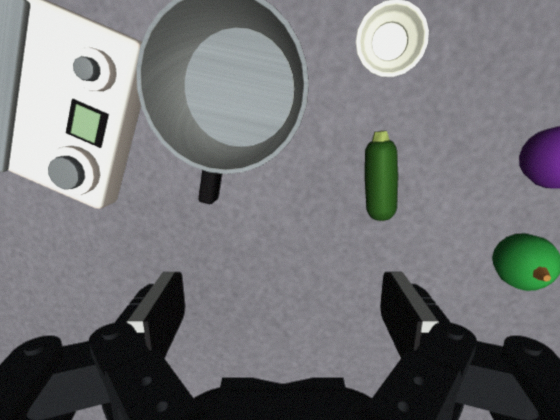

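```bash
python3 -m pendant '[[[0,0,0,0,0,0,100],[0,0,0,0,0,0,100]]]'; python3 - <<'E'
from h import *
o=bot.get_obs(); print(o['q'].round(1),o['qd'].round(1),o['ee_pos'],o['tcp_rot'])
E
```

```text
time: 4.45
ee_pos: [0.449, 0.0378, 0.1994]
tcp_rot: [-173.0, -0.1, 0.5]
wrist_force: [-0.2, 0.3, 0.2]
opening: 0.0851
[  0.4  -9.5  -7.7  91.6   7.  179.9] [ 0.6  0.2  0.4  0.1 -0.3 -0. ] [0.44900214 0.03778389 0.19941862] [-1.73043102e+02 -1.46877608e-01  4.70591288e-01]
```

```bash
M="python3 -m pendant"
$M '[[[0,0,0,0,0,-0.12,100],[0,0,0,0,0,-0.12,100],[0,0,0,-0.12,0,0,100],[0,0,0,0,0,-0.12,100],[0,0,0,0,0,-0.12,100]]]'
for i in 1 2 3 4; do $M '[[[0,0,0,0,0,-0.125,100],[0,0,0,0,0,-0.125,100],[0,0,0,0,0,-0.125,100],[0,0,0,0,0,-0.125,100],[0,0,0,0,0,-0.125,100]]]' | sed -n 2,3p; done
python3 - <<'E'
from h import *
o=bot.get_obs(); print(o['q'].round(1), rows([.455,.119,.15]))
E
```

```text
time: 4.87
ee_pos: [0.4497, 0.0364, 0.2011]
tcp_rot: [179.0, -1.8, 28.3]
wrist_force: [-0.3, 0.1, -0.0]
opening: 0.0858
ee_pos: [0.4499, 0.036, 0.2038]
tcp_rot: [177.9, -0.9, 64.1]
ee_pos: [0.4503, 0.0346, 0.2063]
tcp_rot: [177.5, 0.6, 99.9]
ee_pos: [0.4506, 0.0331, 0.2089]
tcp_rot: [178.2, 2.2, 135.7]
ee_pos: [0.4509, 0.0317, 0.2114]
tcp_rot: [179.9, 3.0, 171.5]
[  4.4 -11.8  -8.2  90.6  -0.5  12.9] [1.21 8.68 6.11]
```

```bash
cat >> h.py <<'E'
def plan(target,yaw):
    o=bot.get_obs(); M=R.from_euler('xyz',o['tcp_rot'],degrees=True)
    print('tcp',o['ee_pos'].round(4),'rpy',o['tcp_rot'].round(1),'q6',round(o['q'][5]),'open',round(o['opening'],4),'F',np.round(o['wrist_force'],1))
    rv=(M.inv()*R.from_euler('xyz',[180,0,yaw],degrees=True)).as_rotvec().round(3)
    T=R.from_euler('xyz',[180,0,yaw],degrees=True)
    print('shift now-axes',(M.inv().apply(np.array(target)-o['ee_pos'])*100).round(2),'after-turn axes',(T.inv().apply(np.array(target)-o['ee_pos'])*100).round(2),'turn',rv)
E
cat > p.py <<'E'
import sys; from h import *
a=[float(x) for x in sys.argv[1:]]; plan(a[:3],a[3])
E
python3 -m pendant '[[[0.4,2.9,2,0,0.05,0.03,100],[0.4,2.9,2,0,0,0,100],[0.4,2.8,2,0,0,0,100],[0,0,0,0,0,0,100]]]'
python3 - <<'E'
from h import *
o=bot.get_obs(); im=snap('wrist','w2')
print(proj('wrist',[.455,.119,.063],o),proj('wrist',[.539,.103,.065],o))
plan([.455,.119,.035],169.3)
E
```

```text
time: 6.87
ee_pos: [0.456, 0.1191, 0.153]
tcp_rot: [179.8, 0.5, 170.3]
wrist_force: [0.7, -0.6, 0.1]
opening: 0.0856
[281.39309874 212.50938245] [279.65039351 315.92767284]
tcp [0.4563 0.1178 0.1549] rpy [179.8   0.6 170.3] q6 24 open 0.0854 F [-0.   0.7  0.3]
shift now-axes [ 0.28  0.05 11.98] after-turn axes [ 0.15  0.09 11.99] turn [0.004 0.011 0.017]
```

View pics/w2.png

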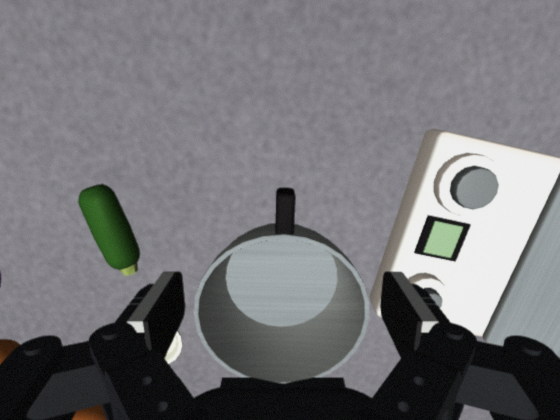

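Both ears are vertical in this image and the near one is at (285,211), as predicted. TARE is at (474,187) and RECORD at (430,298). Next: descend and grip.

```bash
M="python3 -m pendant"
python3 -c "
from h import *
o=bot.get_obs()
for p in((474,187),(430,298)): print(ray('wrist',p,.057,o))
print(ray('wrist',(285,211),.063,o), ray('wrist',(282,300),.065,o))"
$M '[[[0.1,0.1,3.9,0,0.01,0.015,100],[0.1,0,3.9,0,0,0,100],[0,0,3.2,0,0,0,100],[0,0,0.5,0,0,0,100],[0,0,0,0,0,0,100]]]' 80
python3 p.py .455 .119 .037 169.3
```

```text
[0.46275644 0.25877371 0.057     ]
[0.55074708 0.22370747 0.057     ]
[0.45533527 0.120342   0.063     ] [0.5267173  0.10580396 0.065     ]
time: 7.33
ee_pos: [0.4586, 0.118, 0.0427]
tcp_rot: [179.6, 0.6, 169.4]
wrist_force: [-0.7, -0.1, 1.2]
opening: 0.0851
tcp [0.4586 0.118  0.0427] rpy [179.6   0.6 169.4] q6 25 open 0.0851 F [-0.7 -0.1  1.2]
shift now-axes [0.38 0.03 0.57] after-turn axes [0.37 0.03 0.57] turn [0.007 0.011 0.001]
```

```bash
M="python3 -m pendant"
$M '[[[0.3,0,0.6,0,0.01,0,100],[0,0,0,0,0,0,10],[0,0,0,0,0,0,0],[0,0,0,0,0,0,0],[0,0,0,0,0,0,0]]]' 90
$M '[[[0,0,0,0,0,0,0],[0,0,0,0,0,0,0],[0,0,0,0,0,0,0]]]'
$M '[[[0,0,-2,0,0,0,0],[0,0,-3,0,0,0,0],[0,0,-3,0,0,0,0],[0,0,-3,0,0,0,0],[0,0,0,0,0,0,0]]]'
python3 p.py .475 .387 .147 169.3
python3 -c "
from h import *; snap('scene','s1'); cv2.imwrite('pics/s1.png',cv2.imread('pics/s1.png')[100:340,220:520])"
```

```text
time: 7.75
ee_pos: [0.4595, 0.1181, 0.0445]
tcp_rot: [179.4, 0.5, 169.3]
wrist_force: [-0.6, 0.7, 0.1]
opening: 0.039
time: 8.0
ee_pos: [0.4606, 0.1183, 0.0467]
tcp_rot: [179.3, 0.6, 169.3]
wrist_force: [-0.5, -1.5, -0.8]
opening: 0.0115
time: 8.42
ee_pos: [0.4559, 0.1168, 0.1573]
tcp_rot: [179.5, 0.1, 169.3]
wrist_force: [0.6, 0.5, -1.3]
opening: 0.0118
tcp [0.4559 0.1168 0.1573] rpy [1.795e+02 1.000e-01 1.693e+02] q6 25 open 0.0118 F [ 0.6  0.5 -1.3]
shift now-axes [ 3.15 26.9   1.24] after-turn axes [ 3.14 26.91  1.03] turn [ 0.008  0.003 -0.   ]
```

View pics/s1.png

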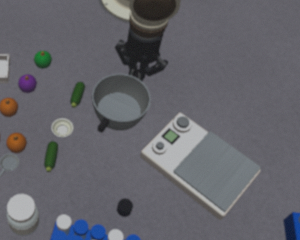

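```bash
M="python3 -m pendant"
$M '[[[0.4,3.7,0,0,0,0,0],[0.4,3.7,0,0,0,0,0],[0.4,3.7,0,0,0,0,0],[0.4,3.7,0,0,0,0,0],[0.3,3.7,0,0,0,0,0]]]'
$M '[[[0.3,3.5,0,0,0,0,0],[0.3,3.5,0,0,0,0,0],[0,0,0,0,0,0,0]]]'
python3 p.py .4815 .386 .098 169.3
python3 - <<'E'
from h import *
snap('scene','s2')
for c in('top','scene'):
    if c=='top': bot.camera(c)
    for m in bot.masks_of(c,'bowl')[:1]:
        x0,y0,x1,y1=m['extent']; print(c,m['confidence'],m['extent'],ray(c,((x0+x1)/2,(y0+y1)/2),.16))
a=cv2.imread('pics/s2.png')[140:320,330:500]; cv2.imwrite('pics/s2.png',cv2.resize(a,None,fx=2.5,fy=2.5))
E
```

```text
time: 8.88
ee_pos: [0.4708, 0.3017, 0.1502]
tcp_rot: [179.9, -0.2, 168.6]
wrist_force: [0.4, 1.0, -2.2]
opening: 0.0117
time: 9.13
ee_pos: [0.4765, 0.3798, 0.1428]
tcp_rot: [-179.9, -0.5, 168.9]
wrist_force: [0.9, -0.9, -3.1]
opening: 0.0117
tcp [0.4765 0.3798 0.1428] rpy [-179.9   -0.5  168.9] q6 50 open 0.0117 F [ 0.9 -0.9 -3.1]
shift now-axes [-0.42  0.71  4.48] after-turn axes [-0.38  0.7   4.48] turn [-0.002 -0.009 -0.008]
top 0.77 [103.5, 171.6, 165.0, 245.7] [0.54745145 0.35313934 0.16      ]
scene 0.89 [418.4, 210.4, 479.3, 284.5] [0.56707936 0.36898681 0.16      ]
```

View pics/s2.png

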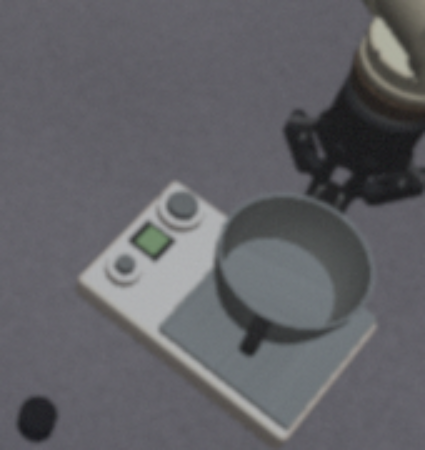

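```bash
M="python3 -m pendant"
$M '[[[-0.2,0.35,1.5,0,-0.009,-0.008,0],[-0.2,0.35,1.5,0,0,0,0],[0,0,1.0,0,0,0,0],[0,0,0,0,0,0,0]]]'
python3 p.py .4815 .386 .097 169.3
python3 - <<'E'
from h import *
for c in('top','scene'):
    bot.camera(c)
    for m in bot.mark_of(c,'bowl')[:1]: print(c,m['confidence'],ray(c,m['uv'],.053))
E
```

```text
time: 9.67
ee_pos: [0.483, 0.3757, 0.105]
tcp_rot: [-179.9, 0.2, 168.8]
wrist_force: [-0.6, -0.2, -2.1]
opening: 0.0114
tcp [0.483  0.3757 0.105 ] rpy [-179.9    0.2  168.8] q6 49 open 0.0114 F [-0.6 -0.2 -2.1]
shift now-axes [0.35 0.98 0.8 ] after-turn axes [0.34 0.98 0.8 ] turn [-0.002  0.003 -0.008]
top 0.79 [0.55104437 0.35726072 0.053     ]
scene 0.82 [0.54846192 0.36460348 0.053     ]
```

```bash
M="python3 -m pendant"
$M '[[[0,1.0,0.3,0,0,0,0],[0,0.2,0.3,0,0,0,0],[0,0,0.2,0,0,0,0],[0,0,0.1,0,0,0,0]]]'
$M '[[[0,0,0.15,0,0,0,0],[0,0,0.15,0,0,0,0]]]'
python3 p.py .4815 .386 .097 169.3
```

```text
time: 10.2
ee_pos: [0.4876, 0.3909, 0.1014]
tcp_rot: [179.7, 0.5, 168.9]
wrist_force: [-0.7, 0.2, -1.5]
opening: 0.0118
time: 10.37
ee_pos: [0.4876, 0.3912, 0.0981]
tcp_rot: [179.7, 0.5, 168.9]
wrist_force: [1.1, -0.7, -2.8]
opening: 0.0118
tcp [0.4876 0.3912 0.0981] rpy [179.7   0.5 168.9] q6 50 open 0.0118 F [ 1.1 -0.7 -2.8]
shift now-axes [ 0.5  -0.63  0.11] after-turn axes [ 0.5  -0.62  0.11] turn [ 0.005  0.009 -0.007]
```

```bash
M="python3 -m pendant"
$M '[[[0.4,-0.5,0.1,0,0,0,0],[0,0,0.15,0,0,0,0],[0,0,0.15,0,0,0,0]]]'
python3 p.py .4815 .386 .097 169.3
```

```text
time: 10.62
ee_pos: [0.4822, 0.3867, 0.0964]
tcp_rot: [179.6, 0.6, 168.9]
wrist_force: [-0.2, 0.3, 5.2]
opening: 0.0115
tcp [0.4822 0.3867 0.0964] rpy [179.6   0.6 168.9] q6 50 open 0.0115 F [-0.2  0.3  5.2]
shift now-axes [ 0.05 -0.09 -0.06] after-turn axes [ 0.05 -0.09 -0.06] turn [ 0.007  0.01  -0.007]
```

```bash
M="python3 -m pendant"
$M '[[[0,0,0,0,0,0,60],[0,0,0,0,0,0,60],[0,0,0,0,0,0,60],[0,0,0,0,0,0,60],[0,0,0,0,0,0,60]]]'
$M '[[[0,0,-3,0,0,0,60],[0,0,-3,0,0,0,60],[0,0,-3,0,0,0,60],[0,0,0,0,0,0,60]]]'
python3 p.py .463 .260 .120 168
python3 - <<'E'
from h import *
bot.camera('top')
for m in bot.mark_of('top','bowl')[:1]: print(m['confidence'],ray('top',m['uv'],.05))
im=snap('scene','s3')
for m in bot.mark_of('scene','bowl')[:1]: print(m['confidence'],ray('scene',m['uv'],.05))
a=cv2.imread('pics/s3.png')[140:320,330:500]; cv2.imwrite('pics/s3.png',cv2.resize(a,None,fx=2.5,fy=2.5))
for k,z in(('onion',.024),('courgette',.015)):
    for b in blobs('scene',k,z,im=im): print(k,*b)
E
```

```text
time: 11.03
ee_pos: [0.482, 0.3862, 0.0981]
tcp_rot: [179.5, 0.7, 168.9]
wrist_force: [-0.6, -0.4, 0.9]
opening: 0.0514
time: 11.37
ee_pos: [0.4794, 0.3844, 0.1881]
tcp_rot: [179.8, 0.5, 168.9]
wrist_force: [0.8, 0.9, 1.1]
opening: 0.0513
tcp [0.4794 0.3844 0.1881] rpy [179.8   0.5 168.9] q6 50 open 0.0513 F [0.8 0.9 1.1]
shift now-axes [ -0.74 -12.54   6.78] after-turn axes [ -0.98 -12.51   6.81] turn [0.003 0.008 0.015]
0.77 [0.56711117 0.36562262 0.05      ]
0.73 [0.55085683 0.37361789 0.05      ]
onion [228. 206.] 230 [ 0.578 -0.192] 34 0.054
onion [209. 237.] 263 [ 0.682 -0.195] 44 0.054
onion [236. 242.] 271 [ 0.671 -0.124] 41 0.055
courgette [ 24. 142.] 2112 [ 0.597 -0.881] 40 0.228
courgette [297. 192.] 126 [ 0.455 -0.036] 6 0.065
courgette [270. 254.] 175 [ 0.666 -0.028] 13 0.068
```

View pics/s3.png

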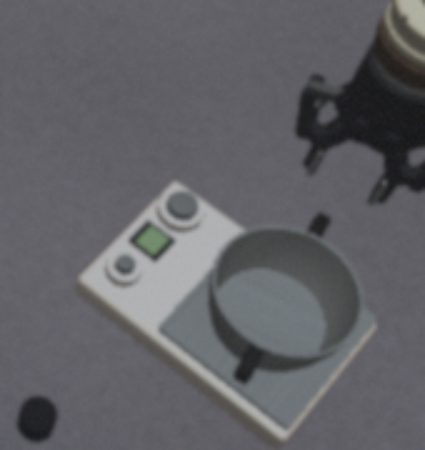

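```bash
M="python3 -m pendant"
$M '[[[-0.2,-3.2,0,0,0.008,0.015,0],[-0.2,-3.2,0,0,0,0,0],[-0.2,-3.2,1.5,0,0,0,0],[-0.2,-3.0,3,0,0,0,0],[0,0,2,0,0,0,0]]]' 40
$M '[[[0,0,0,0,0,0,0],[0,0,0,0,0,0,0]]]'
python3 p.py .465 .261 .057 168
python3 - <<'E'
from h import *
o=bot.get_obs(); im=snap('wrist','w3')
for z in (.057,):print(proj('wrist',[.465,.261,z],o),proj('wrist',o['ee_pos'],o))
for t in('tare_top','record_top'):
    for m in bot.mark_of('wrist',t): print(t,m['confidence'],m['uv'],ray('wrist',m['uv'],.057,o))
E
```

```text
time: 11.98
ee_pos: [0.4575, 0.2552, 0.1101]
tcp_rot: [-179.6, -0.5, 168.2]
wrist_force: [0.1, 0.2, 0.8]
opening: -0.0002
time: 12.15
ee_pos: [0.4546, 0.2521, 0.1043]
tcp_rot: [-179.3, -0.9, 168.1]
wrist_force: [-0.2, 0.9, 0.8]
opening: 0.0001
tcp [0.4546 0.2521 0.1043] rpy [-179.3   -0.9  168.1] q6 41 open 0.0001 F [-0.2  0.9  0.8]
shift now-axes [-0.91  1.14  4.7 ] after-turn axes [-0.83  1.09  4.73] turn [-0.013 -0.015  0.001]
[301.16662088 250.95470116] [282.48402143 274.5383328 ]
tare_top 0.76 [301.9, 247.2] [0.46267652 0.26190792 0.057     ]
record_top 0.7 [272.3, 379.4] [0.55481876 0.22314876 0.057     ]
```

View pics/w3.png

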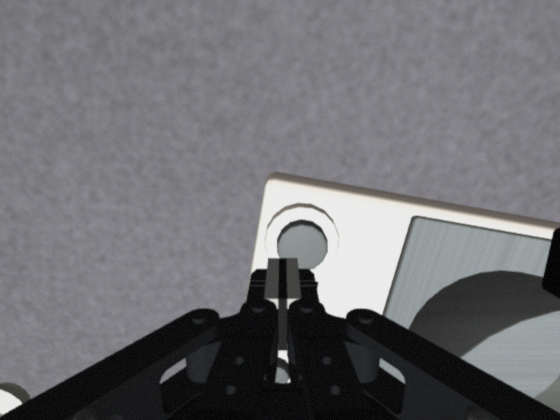

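TARE is at about (302,245), just off the fingertips, which agrees with (0.463, 0.261).

```bash
M="python3 -m pendant"
$M '[[[-0.4,0.6,1.5,-0.013,-0.015,0,0],[-0.4,0.5,1.2,0,0,0,0],[0,0,0.6,0,0,0,0],[0,0,0,0,0,0,0]]]'
python3 p.py .463 .261 .057 168
```

```text
time: 12.63
ee_pos: [0.4685, 0.2668, 0.0755]
tcp_rot: [179.6, 0.4, 168.3]
wrist_force: [-0.1, -1.2, -0.4]
opening: -0.0001
tcp [0.4685 0.2668 0.0755] rpy [179.6   0.4 168.3] q6 41 open -0.0001 F [-0.1 -1.2 -0.4]
shift now-axes [ 0.43 -0.69  1.85] after-turn axes [ 0.42 -0.68  1.85] turn [0.007 0.006 0.006]
```

```bash
M="python3 -m pendant"
$M '[[[0.4,-0.6,0.5,0,0,0,0],[0,0,0.5,0,0,0,0],[0,0,0.4,0,0,0,0],[0,0,0.3,0,0,0,0]]]'
$M '[[[0,0,0.3,0,0,0,0],[0,0,0.3,0,0,0,0]]]'
python3 p.py .463 .261 .050 168
```

```text
time: 12.97
ee_pos: [0.4633, 0.262, 0.0587]
tcp_rot: [179.6, 0.4, 168.4]
wrist_force: [-0.2, 0.7, 0.4]
opening: -0.0
time: 13.13
ee_pos: [0.4634, 0.2621, 0.0526]
tcp_rot: [179.6, 0.4, 168.4]
wrist_force: [-1.1, -0.3, 3.1]
opening: 0.0002
tcp [0.4634 0.2621 0.0526] rpy [179.6   0.4 168.4] q6 41 open 0.0002 F [-1.1 -0.3  3.1]
shift now-axes [ 0.02 -0.11  0.25] after-turn axes [ 0.02 -0.11  0.26] turn [0.007 0.007 0.007]
```

```bash
M="python3 -m pendant"
$M '[[[0,0,0.25,0,0,0,0],[0,0,0.15,0,0,0,0],[0,0,0.1,0,0,0,0],[0,0,0.1,0,0,0,0]]]'
$M '[[[0,0,-1,0,0,0,0],[0,0,-3,0,0,0,0],[0,0,-3,0,0,0,0],[0,0,-3,0,0,0,100],[0,0,-1,0,0,0,100]]]'
python3 p.py .455 -.036 .13 180
```

```text
time: 13.47
ee_pos: [0.4635, 0.2621, 0.051]
tcp_rot: [179.5, 0.5, 168.4]
wrist_force: [-3.5, -1.9, 7.3]
opening: 0.0003
time: 13.88
ee_pos: [0.4606, 0.26, 0.1637]
tcp_rot: [179.7, 0.3, 168.3]
wrist_force: [0.6, -0.6, 1.4]
opening: 0.0234
tcp [0.4606 0.26   0.1637] rpy [179.7   0.3 168.3] q6 41 open 0.0234 F [ 0.6 -0.6  1.4]
shift now-axes [ -5.41 -29.13   3.23] after-turn axes [  0.56 -29.6    3.37] turn [ 0.005  0.006 -0.203]
```

TARE went fully down (7.3 N, tip at z 0.051). Next is the near courgette.

```bash
M="python3 -m pendant"
$M '[[[0,0,0,0,0,-0.1,100],[0,0,0,0,0,-0.1,100],[0,-3.8,0,0,0,0,100],[0,-3.8,0,0,0,0,100],[0,-3.8,0,0,0,0,100]]]'
$M '[[[0,-3.8,0,0,0,0,100],[0,-3.8,0,0,0,0,100],[0,-3.5,0,0,0,0,100],[0,-3,0.5,0,0,0,100],[0,-2,0.5,0,0,0,100]]]'
$M '[[[0,0,0,0,0,0,100]]]'
cat > w.py <<'E'
import sys; from h import *
kind=sys.argv[1]; z={'onion':.024,'courgette':.015}[kind]
o=bot.get_obs(); im=snap('wrist',sys.argv[2] if len(sys.argv)>2 else None)
for b in blobs('wrist',kind,z,obs=o,im=im,amin=300): print(*b)
E
python3 w.py courgette w4; python3 p.py .455 -.036 .13 180
```

```text
time: 14.3
ee_pos: [0.4631, 0.1496, 0.1679]
tcp_rot: [179.4, 0.8, -179.1]
wrist_force: [0.7, -0.3, 0.2]
opening: 0.083
time: 14.72
ee_pos: [0.4649, -0.0206, 0.1579]
tcp_rot: [179.5, 1.0, -179.1]
wrist_force: [0.4, 0.8, -0.2]
opening: 0.0852
time: 14.8
ee_pos: [0.4644, -0.0237, 0.1572]
tcp_rot: [179.5, 0.9, -179.3]
wrist_force: [-0.3, 0.3, -0.5]
opening: 0.0853
[268. 186.] 2657 [ 0.457 -0.035] 5 0.078
[272. 366.] 911 [ 0.649 -0.031] 19 0.051
tcp [ 0.4646 -0.0225  0.1576] rpy [ 179.5    1.  -179.3] q6 -4 open 0.085 F [-0.6 -0.1  0. ]
shift now-axes [ 1.02 -1.36  2.73] after-turn axes [ 0.96 -1.35  2.76] turn [0.009 0.017 0.013]
```

View pics/w4.png

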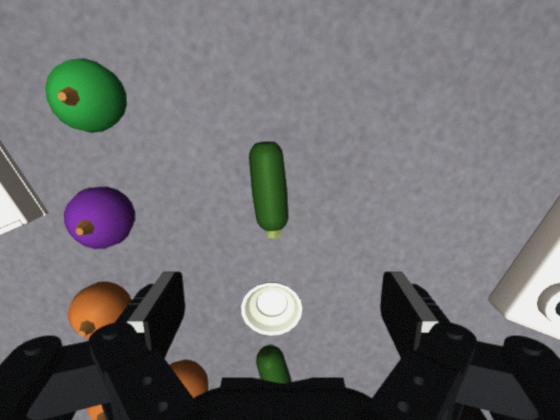

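```bash
M="python3 -m pendant"
$M '[[[0.7,-1.2,2.5,0.009,0.017,-0.07,100],[0,0,3.5,0,0,0,100],[0,0,3.5,0,0,0,100],[0,0,2,0,0,0,100],[0,0,0,0,0,0,100]]]' 40
python3 p.py .457 -.035 .006 185
```

```text
time: 15.27
ee_pos: [0.4603, -0.0326, 0.0415]
tcp_rot: [-179.9, 0.3, -175.0]
wrist_force: [-0.8, -0.2, 0.4]
opening: 0.0854
tcp [ 0.4603 -0.0326  0.0415] rpy [-179.9    0.3 -175. ] q6 -9 open 0.0854 F [-0.8 -0.2  0.4]
shift now-axes [ 0.38 -0.21  3.55] after-turn axes [ 0.35 -0.21  3.55] turn [-0.002  0.006 -0.001]
```

```bash
M="python3 -m pendant"
$M '[[[0.3,-0.2,1.5,0,0,0,100],[0,0,1.2,0,0,0,100],[0,0,0.5,0,0,0,100],[0,0,0.2,0,0,0,30]]]'
$M '[[[0,0,0,0,0,0,20],[0,0,0,0,0,0,10],[0,0,0,0,0,0,10],[0,0,0,0,0,0,10],[0,0,0,0,0,0,10]]]'
python3 p.py .457 -.035 .006 185
```

```text
time: 15.6
ee_pos: [0.4593, -0.0322, 0.0093]
tcp_rot: [-179.9, 0.5, -174.9]
wrist_force: [0.0, 0.9, -0.3]
opening: 0.0752
time: 16.02
ee_pos: [0.4618, -0.0316, 0.0132]
tcp_rot: [-179.9, 0.7, -174.8]
wrist_force: [-0.6, -0.5, -1.0]
opening: 0.0288
tcp [ 0.4618 -0.0316  0.0132] rpy [-179.9    0.7 -174.8] q6 -9 open 0.0288 F [-0.6 -0.5 -1. ]
shift now-axes [ 0.52 -0.3   0.71] after-turn axes [ 0.51 -0.3   0.72] turn [-0.002  0.013  0.003]
```

```bash
M="python3 -m pendant"
$M '[[[0,0,0.1,0,0,0,5],[0,0,-2,0,0,0,5],[0,0,-4,0,0,0,5],[0,0,-4,0,0,0,5],[0,0,-4,0,0,0,5]]]'
python3 p.py .557 .353 .18 185; python3 w.py courgette
```

```text
time: 16.43
ee_pos: [0.4548, -0.0313, 0.1477]
tcp_rot: [180.0, -0.2, -174.8]
wrist_force: [0.8, -0.5, -0.3]
opening: 0.0286
tcp [ 0.4548 -0.0313  0.1477] rpy [ 180.    -0.2 -174.8] q6 -9 open 0.0286 F [ 0.8 -0.5 -0.3]
shift now-axes [-13.63  37.36  -3.24] after-turn axes [-13.53  37.39  -3.23] turn [ 0.001 -0.003  0.003]
[282. 270.] 8553 [ 0.52  -0.026] 5 0.163
[265. 373.] 346 [ 0.635 -0.033] 73 0.027
```

```bash
M="python3 -m pendant"
$M '[[[-1.2,3.2,-1,0,0,0,5],[-1.2,3.2,-1,0,0,0,5],[-1.2,3.2,-1,0,0,0,5],[-1.2,3.2,0,0,0,0,5],[-1.2,3.2,0,0,0,0,5]]]'
$M '[[[-1.2,3.2,0,0,0,0,5],[-1.2,3.2,0,0,0,0,5],[-1.2,3.2,0,0,0,0,5],[-1.2,3.2,0,0,0,0,5],[-1.2,3.2,0,0,0,0,5]]]'
$M '[[[-0.6,2,0,0,0,0,5],[-0.3,1,0,0,0,0,5],[0,0,0,0,0,0,5]]]'
python3 p.py .564 .355 .090 185
```

```text
time: 16.9
ee_pos: [0.5062, 0.1335, 0.195]
tcp_rot: [-179.9, 1.1, -175.5]
wrist_force: [0.5, -0.7, -0.1]
opening: 0.0284
time: 17.32
ee_pos: [0.555, 0.3068, 0.1965]
tcp_rot: [-179.9, 1.2, -175.5]
wrist_force: [1.0, 1.0, -1.3]
opening: 0.0287
time: 17.57
ee_pos: [0.5622, 0.3455, 0.1933]
tcp_rot: [-179.9, 1.1, -175.2]
wrist_force: [0.1, -0.2, -1.0]
opening: 0.0286
tcp [0.5622 0.3455 0.1933] rpy [-179.9    1.1 -175.2] q6 27 open 0.0286 F [ 0.1 -0.2 -1. ]
shift now-axes [-0.06  0.94 10.33] after-turn axes [-0.26  0.93 10.33] turn [-0.001  0.019 -0.004]
```

```bash
M="python3 -m pendant"
$M '[[[-0.1,0.5,2.5,0,0.019,0,5],[0,0.4,3,0,0,0,5],[0,0,2.5,0,0,0,5],[0,0,0.5,0,0,0,5],[0,0,0,0,0,0,5]]]'
python3 p.py .564 .355 .077 185
```

```text
time: 17.98
ee_pos: [0.5633, 0.3538, 0.1061]
tcp_rot: [-179.9, 0.1, -175.2]
wrist_force: [-0.1, 0.3, 0.3]
opening: 0.0285
tcp [0.5633 0.3538 0.1061] rpy [-1.799e+02  1.000e-01 -1.752e+02] q6 27 open 0.0285 F [-0.1  0.3  0.3]
shift now-axes [-0.08  0.12  2.91] after-turn axes [-0.08  0.12  2.91] turn [-0.001  0.001 -0.004]
```

```bash
M="python3 -m pendant"
$M '[[[0,0.1,1,0,0,0,5],[0,0,1,0,0,0,5],[0,0,0.6,0,0,0,5],[0,0,0.1,0,0,0,5]]]'
python3 p.py .564 .355 .077 185
$M '[[[0,0,0,0,0,0,48],[0,0,0,0,0,0,48],[0,0,0,0,0,0,48],[0,0,-1.5,0,0,0,48],[0,0,-3,0,0,0,48]]]'
$M '[[[0,0,-4,0,0,0,48],[0,0,-4,0,0,0,48],[0,0,-1,0,0,0,48]]]'
python3 - <<'E'
from h import *
o=bot.get_obs(); im=snap('wrist','w5')
plan([.665,-.028,.16],190)
im=bot.camera('scene')
for k,z in(('onion',.024),('courgette',.015)):
    for b in blobs('scene',k,z,im=im): print(k,*b)
E
```

```text
time: 18.32
ee_pos: [0.5647, 0.3539, 0.0813]
tcp_rot: [180.0, 0.3, -175.3]
wrist_force: [-0.4, -0.1, -1.7]
opening: 0.0285
tcp [0.5647 0.3539 0.0813] rpy [ 180.     0.3 -175.3] q6 27 open 0.0285 F [-0.4 -0.1 -1.7]
shift now-axes [0.06 0.12 0.43] after-turn axes [0.06 0.12 0.43] turn [ 0.001  0.005 -0.006]
time: 18.73
ee_pos: [0.5631, 0.3527, 0.1234]
tcp_rot: [-179.9, 0.0, -175.3]
wrist_force: [0.1, 0.0, 0.2]
opening: 0.0412
time: 18.98
ee_pos: [0.5625, 0.3527, 0.2207]
tcp_rot: [-180.0, 0.1, -175.3]
wrist_force: [0.5, -0.0, 1.8]
opening: 0.0408
tcp [0.5628 0.3529 0.2208] rpy [-180.     0.2 -175.3] q6 27 open 0.041 F [-0.9  0.2  1.9]
shift now-axes [ -7.06 -38.79   6.12] after-turn axes [ -3.45 -39.28   6.08] turn [-0.     0.003 -0.093]
onion [228. 206.] 233 [ 0.577 -0.193] 31 0.054
onion [209. 237.] 261 [ 0.682 -0.195] 37 0.054
onion [236. 242.] 274 [ 0.671 -0.124] 37 0.055
courgette [ 24. 142.] 2098 [ 0.597 -0.881] 40 0.229
courgette [270. 254.] 173 [ 0.666 -0.028] 12 0.069
courgette [432. 261.] 204 [0.526 0.363] 3 0.071
```

View pics/w5.png

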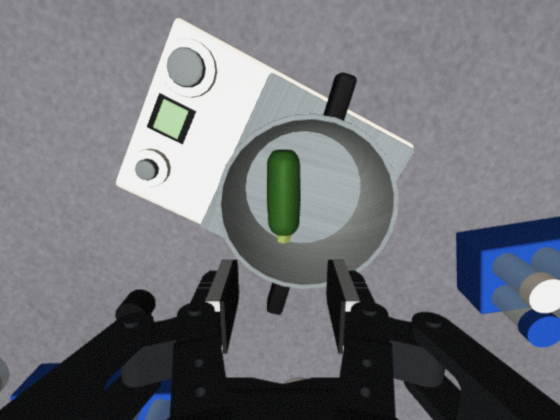

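The courgette lies in the bowl (image 283,195), and the bowl is centred on the pan with ears clear. Now the second courgette.

```bash
M="python3 -m pendant"
$M '[[[0,0,0,0,0,-0.093,100],[-0.3,-3.5,0,0,0,0,100],[-0.3,-3.5,0,0,0,0,100],[-0.3,-3.5,0,0,0,0,100],[-0.3,-3.5,0,0,0,0,100]]]'
$M '[[[-0.3,-3.5,0.5,0,0,0,100],[-0.3,-3.5,0.5,0,0,0,100],[-0.3,-3.5,1,0,0,0,100],[-0.3,-3.5,1,0,0,0,100],[-0.3,-3.5,1,0,0,0,100]]]'
$M '[[[0,-1.5,0,0,0,0,100],[0,0,0,0,0,0,100],[0,0,0,0,0,0,100]]]'
python3 w.py courgette; python3 p.py .666 -.028 .006 192
```

```text
time: 19.5
ee_pos: [0.5984, 0.2201, 0.2144]
tcp_rot: [-180.0, -0.0, -169.1]
wrist_force: [0.3, 0.9, 0.4]
opening: 0.0854
time: 19.92
ee_pos: [0.6469, 0.0432, 0.1712]
tcp_rot: [180.0, -0.0, -169.0]
wrist_force: [0.8, 0.5, -0.0]
opening: 0.0852
time: 20.17
ee_pos: [0.6492, 0.0201, 0.1648]
tcp_rot: [-180.0, -0.4, -169.5]
wrist_force: [-0.3, 0.1, 1.2]
opening: 0.0854
[227. 204.] 2482 [ 0.666 -0.028] 13 0.078
tcp [0.6491 0.0204 0.1649] rpy [-180.    -0.4 -169.4] q6 -9 open 0.0852 F [-0.7 -0.4 -0.8]
shift now-axes [-0.89 -5.06 15.88] after-turn axes [-0.64 -5.09 15.89] turn [-0.    -0.008 -0.025]
```

```bash
M="python3 -m pendant"
$M '[[[-0.4,-2.6,1,0,-0.008,-0.03,100],[-0.3,-2.4,2,0,0,0,100],[0,0,3.5,0,0,0,100],[0,0,3,0,0,0,100],[0,0,1,0,0,0,100]]]'
$M '[[[0,0,0,0,0,0,100]]]'
python3 p.py .666 -.028 .006 193
```

```text
time: 20.63
ee_pos: [0.6691, -0.0219, 0.0616]
tcp_rot: [-179.9, 0.6, -167.2]
wrist_force: [0.3, 0.8, 0.5]
opening: 0.0854
time: 20.72
ee_pos: [0.6678, -0.0205, 0.0592]
tcp_rot: [-180.0, 0.4, -167.1]
wrist_force: [0.1, 0.5, 0.8]
opening: 0.0853
tcp [ 0.6678 -0.0205  0.0592] rpy [-180.     0.4 -167.1] q6 -15 open 0.0853 F [0.1 0.5 0.8]
shift now-axes [ 0.38 -0.69  5.32] after-turn axes [ 0.34 -0.69  5.32] turn [-0.     0.007 -0.002]
```

```bash
M="python3 -m pendant"
$M '[[[0.3,-0.7,2,0,0,0,100],[0,0,2,0,0,0,100],[0,0,0.8,0,0,0,100],[0,0,0.3,0,0,0,100],[0,0,0.1,0,0,0,50]]]'
$M '[[[0,0,0.05,0,0,0,10],[0,0,0.05,0,0,0,10],[0,0,0.05,0,0,0,10],[0,0,0.05,0,0,0,10],[0,0,0.05,0,0,0,10]]]'
$M '[[[0,0,0.05,0,0,0,5],[0,0,0.05,0,0,0,5]]]'
python3 p.py .666 -.028 .006 193
```

```text
time: 21.13
ee_pos: [0.6694, -0.0226, 0.0134]
tcp_rot: [-179.9, 0.8, -166.7]
wrist_force: [0.1, 0.7, 0.0]
opening: 0.0754
time: 21.55
ee_pos: [0.6722, -0.0216, 0.017]
tcp_rot: [-179.8, 1.2, -166.7]
wrist_force: [1.1, 0.0, -1.4]
opening: 0.0284
time: 21.72
ee_pos: [0.6725, -0.0216, 0.0167]
tcp_rot: [-179.8, 1.2, -166.7]
wrist_force: [-1.1, 0.1, 4.4]
opening: 0.0285
tcp [ 0.6725 -0.0216  0.0167] rpy [-179.8    1.2 -166.7] q6 -15 open 0.0285 F [-1.1  0.1  4.4]
shift now-axes [ 0.8  -0.46  1.05] after-turn axes [ 0.78 -0.47  1.07] turn [-0.003  0.022  0.006]
```

```bash
M="python3 -m pendant"
$M '[[[0,0,0,0,0,0,60],[0.3,-0.2,0.1,0,0.02,0,60],[0.2,-0.1,0.5,0,0,0,60],[0,0,0.3,0,0,0,60],[0,0,0.2,0,0,0,60]]]'
python3 p.py .667 -.026 .006 193
```

```text
time: 22.13
ee_pos: [0.6681, -0.0264, 0.0048]
tcp_rot: [-179.8, -0.0, -166.7]
wrist_force: [-0.3, -0.0, 0.6]
opening: 0.0511
tcp [ 0.6681 -0.0264  0.0048] rpy [-179.8   -0.  -166.7] q6 -15 open 0.0511 F [-0.3 -0.   0.6]
shift now-axes [ 0.1   0.07 -0.12] after-turn axes [ 0.1   0.07 -0.12] turn [-0.004 -0.     0.006]
```

```bash
M="python3 -m pendant"
$M '[[[0,0,0,0,0,0,5],[0,0,0,0,0,0,5],[0,0,0.03,0,0,0,5],[0,0,0.03,0,0,0,5]]]'
python3 p.py .667 -.026 .006 193
$M '[[[0,0,-2,0,0,0,5],[0,0,-4,0,0,0,5],[0,0,-4,0,0,0,5],[0,0,-4,0,0,0,5],[0,0,-4,0,0,0,5]]]'
python3 p.py .565 .389 .19 190;python3 w.py courgette
```

```text
time: 22.47
ee_pos: [0.6676, -0.0265, 0.0036]
tcp_rot: [-179.8, -0.1, -166.7]
wrist_force: [-0.8, 0.0, 1.5]
opening: 0.029
tcp [ 0.6676 -0.0265  0.0036] rpy [-1.798e+02 -1.000e-01 -1.667e+02] q6 -15 open 0.029 F [-0.8  0.   1.5]
shift now-axes [ 0.05  0.06 -0.24] after-turn axes [ 0.05  0.06 -0.24] turn [-0.003 -0.001  0.005]
time: 22.88
ee_pos: [0.6624, -0.0255, 0.1766]
tcp_rot: [179.9, -1.2, -166.7]
wrist_force: [1.6, -0.1, 0.4]
opening: 0.0289
tcp [ 0.6624 -0.0255  0.1766] rpy [ 179.9   -1.2 -166.7] q6 -15 open 0.0289 F [ 1.6 -0.1  0.4]
shift now-axes [-4.000e-02  4.258e+01 -1.240e+00] after-turn axes [ 2.39 42.51 -1.34] turn [ 0.002 -0.022  0.058]
[282. 285.] 10120 [ 0.753 -0.004] 13 0.192
```

```bash
M="python3 -m pendant"
$M '[[[0,0,-1,0,-0.02,0.115,5],[0.5,3.6,-0.5,0,0,0,5],[0.5,3.6,0,0,0,0,5],[0.5,3.6,0,0,0,0,5],[0.5,3.6,0,0,0,0,5]]]'
$M '[[[0.5,3.6,0,0,0,0,5],[0.5,3.6,0,0,0,0,5],[0.5,3.6,0,0,0,0,5],[0.5,3.6,0,0,0,0,5],[0.5,3.6,0,0,0,0,5]]]'
$M '[[[0.3,2.6,0,0,0,0,5],[0.3,1,0,0,0,0,5],[0,0,0,0,0,0,5]]]'
python3 p.py .561 .390 .090 186
```

```text
time: 23.35
ee_pos: [0.6318, 0.1126, 0.2066]
tcp_rot: [-179.8, 1.2, -174.2]
wrist_force: [1.0, 0.1, -0.9]
opening: 0.0291
time: 23.77
ee_pos: [0.5857, 0.297, 0.2048]
tcp_rot: [-179.9, 1.3, -174.3]
wrist_force: [0.7, -0.5, -0.9]
opening: 0.0292
time: 24.02
ee_pos: [0.5727, 0.3408, 0.2026]
tcp_rot: [-179.9, 1.3, -173.9]
wrist_force: [0.2, -0.2, -0.7]
opening: 0.0293
tcp [0.5727 0.3408 0.2026] rpy [-179.9    1.3 -173.9] q6 25 open 0.0293 F [ 0.2 -0.2 -0.7]
shift now-axes [ 0.89  5.03 11.24] after-turn axes [ 0.65  5.01 11.26] turn [-0.001  0.022  0.002]
```

```bash
M="python3 -m pendant"
$M '[[[0.4,2.6,0,0,0.02,0,5],[0.3,2.4,0.5,0,0,0,5],[0,0,2.5,0,0,0,5],[0,0,2.5,0,0,0,5],[0,0,1,0,0,0,5]]]'
$M '[[[0,0,0,0,0,0,5]]]'
python3 p.py .561 .390 .070 186
```

```text
time: 24.43
ee_pos: [0.5633, 0.3879, 0.1382]
tcp_rot: [-180.0, 0.4, -174.0]
wrist_force: [-0.5, -0.6, -0.7]
opening: 0.0294
time: 24.52
ee_pos: [0.563, 0.3862, 0.1358]
tcp_rot: [-179.9, 0.2, -174.1]
wrist_force: [-0.6, -0.0, -2.0]
opening: 0.0291
tcp [0.563  0.3862 0.1358] rpy [-179.9    0.2 -174.1] q6 29 open 0.0291 F [-0.6 -0.  -2. ]
shift now-axes [0.19 0.41 6.57] after-turn axes [0.16 0.39 6.58] turn [-0.002  0.004 -0.001]
```

```bash
M="python3 -m pendant"
$M '[[[0.1,0.5,1.5,0,0,0,5],[0,0.1,1.8,0,0,0,5],[0,0,1,0,0,0,5],[0,0,0.6,0,0,0,5]]]'
python3 p.py .561 .391 .080 186
```

```text
time: 24.85
ee_pos: [0.5649, 0.3883, 0.0903]
tcp_rot: [-180.0, 0.5, -174.3]
wrist_force: [-0.1, -0.3, -1.1]
opening: 0.0294
tcp [0.5649 0.3883 0.0903] rpy [-180.     0.5 -174.3] q6 29 open 0.0294 F [-0.1 -0.3 -1.1]
shift now-axes [0.37 0.31 1.03] after-turn axes [0.36 0.31 1.03] turn [-0.001  0.008 -0.006]
```

```bash
M="python3 -m pendant"
$M '[[[0.3,0.2,0.4,0,0,0,5],[0,0,0.4,0,0,0,5],[0,0,0.2,0,0,0,5]]]'
$M '[[[0,0,0,0,0,0,46],[0,0,0,0,0,0,46],[0,0,0,0,0,0,46],[0,0,-1.5,0,0,0,46],[0,0,-3,0,0,0,46]]]'
$M '[[[0,0,-4,0,0,0,46],[0,0,-4,0,0,0,46],[0,0,-1,0,0,0,46]]]'
python3 - <<'E'
from h import *
im=snap('wrist','w6'); plan([.553,.224,.12],186)
snap('scene')
for c,z in(('scene',.05),):
    for m in bot.mark_of(c,'bowl')[:1]: print(m['confidence'],ray(c,m['uv'],z))
E
```

```text
time: 25.1
ee_pos: [0.5626, 0.3888, 0.0812]
tcp_rot: [-180.0, 0.5, -174.4]
wrist_force: [-1.3, -0.1, -0.7]
opening: 0.0294
time: 25.52
ee_pos: [0.5608, 0.3877, 0.1232]
tcp_rot: [-179.8, 0.2, -174.4]
wrist_force: [0.5, 1.1, -0.8]
opening: 0.0392
time: 25.77
ee_pos: [0.5596, 0.3877, 0.2201]
tcp_rot: [-179.9, 0.3, -174.4]
wrist_force: [0.6, 0.9, 1.1]
opening: 0.0397
tcp [0.5599 0.3879 0.2202] rpy [-179.9    0.4 -174.4] q6 29 open 0.0394 F [-0.4 -0.7  1.5]
shift now-axes [  2.35 -16.23  10.04] after-turn axes [  2.4  -16.23  10.02] turn [-0.002  0.007 -0.007]
0.93 [0.55605486 0.37244447 0.05      ]
```

View pics/w6.png

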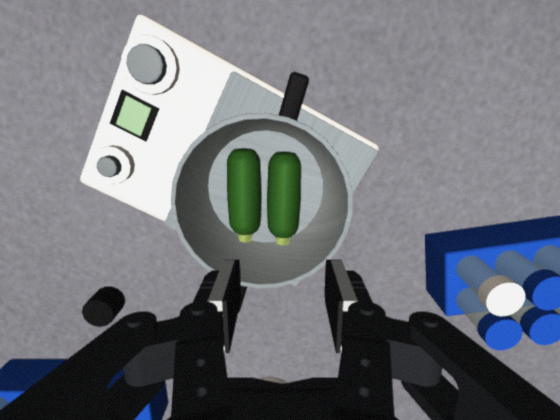

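Both courgettes lie side by side in the bowl (245,193 and 284,193). No others show in any view. Now RECORD.

```bash
M="python3 -m pendant"
$M '[[[0.5,-3.3,0,0,0,0,0],[0.5,-3.3,0,0,0,0,0],[0.5,-3.3,0,0,0,0,0],[0.5,-3.3,1,0,0,0,0],[0.3,-2.5,2,0,0,0,0]]]'
$M '[[[0,0,2,0,0,0,0],[0,0,1,0,0,0,0],[0,0,0,0,0,0,0]]]'
python3 p.py .553 .2245 .075 186
python3 - <<'E'
from h import *
o=bot.get_obs(); bot.camera('wrist')
for t in('tare_top','record_top'):
    for m in bot.mark_of('wrist',t): print(t,m['confidence'],m['uv'],ray('wrist',m['uv'],.057,o))
E
```

```text
time: 26.33
ee_pos: [0.5504, 0.2287, 0.1782]
tcp_rot: [-179.6, -0.2, -173.9]
wrist_force: [0.1, -1.5, 0.8]
opening: 0.0001
time: 26.58
ee_pos: [0.5473, 0.2211, 0.1399]
tcp_rot: [-179.4, -0.6, -174.3]
wrist_force: [-0.0, 0.9, -0.7]
opening: 0.0005
tcp [0.5473 0.2211 0.1399] rpy [-179.4   -0.6 -174.3] q6 16 open 0.0005 F [-0.   0.9 -0.7]
shift now-axes [-0.67  0.35  6.48] after-turn axes [-0.6   0.28  6.49] turn [-0.01  -0.011 -0.005]
tare_top 0.72 [361.1, 98.7] [0.46248508 0.26179766 0.057     ]
record_top 0.77 [285.7, 231.1] [0.55593785 0.22337512 0.057     ]
```

```bash
M="python3 -m pendant"
$M '[[[-0.6,0.1,2,-0.01,-0.011,0,0],[0,0,2,0,0,0,0],[0,0,1.5,0,0,0,0],[0,0,0.5,0,0,0,0],[0,0,0,0,0,0,0]]]'
python3 p.py .5545 .224 .057 186
```

```text
time: 27.15
ee_pos: [0.5573, 0.2281, 0.0864]
tcp_rot: [179.7, 0.7, -174.0]
wrist_force: [-0.5, -0.6, 0.2]
opening: 0.0004
tcp [0.5573 0.2281 0.0864] rpy [ 179.7    0.7 -174. ] q6 16 open 0.0004 F [-0.5 -0.6  0.2]
shift now-axes [ 0.36 -0.39  2.93] after-turn axes [ 0.32 -0.37  2.94] turn [0.005 0.012 0.   ]
```

```bash
M="python3 -m pendant"
$M '[[[0.2,-0.4,0.7,0,0.01,0,0],[0,0,0.6,0,0,0,0],[0,0,0.6,0,0,0,0],[0,0,0.5,0,0,0,0]]]'
$M '[[[0,0,0.3,0,0,0,0],[0,0,0.2,0,0,0,0]]]'
python3 p.py .5545 .224 .052 186
```

```text
time: 27.48
ee_pos: [0.5576, 0.2252, 0.065]
tcp_rot: [179.6, 0.3, -173.9]
wrist_force: [0.2, 0.1, -0.1]
opening: 0.0002
time: 27.65
ee_pos: [0.5576, 0.2252, 0.0591]
tcp_rot: [179.7, 0.3, -173.9]
wrist_force: [0.2, -0.4, -0.1]
opening: 0.0002
tcp [0.5576 0.2252 0.0591] rpy [ 179.7    0.3 -173.9] q6 16 open 0.0002 F [ 0.2 -0.4 -0.1]
shift now-axes [ 0.33 -0.09  0.71] after-turn axes [ 0.33 -0.09  0.71] turn [0.006 0.006 0.001]
```

```bash
M="python3 -m pendant"
$M '[[[0.3,0,0.1,0,0,0,0],[0,0,0.3,0,0,0,0],[0,0,0.3,0,0,0,0],[0,0,0.25,0,0,0,0],[0,0,0.15,0,0,0,0]]]'
$M '[[[0,0,0.15,0,0,0,0],[0,0,0.1,0,0,0,0],[0,0,0.1,0,0,0,0]]]'
python3 p.py .5545 .224 .052 186
```

```text
time: 28.07
ee_pos: [0.5547, 0.225, 0.0508]
tcp_rot: [179.6, 0.5, -173.9]
wrist_force: [-8.1, -3.1, 17.1]
opening: -0.0002
time: 28.32
ee_pos: [0.5546, 0.225, 0.0511]
tcp_rot: [179.6, 0.6, -173.9]
wrist_force: [-2.5, -2.3, 7.0]
opening: 0.0001
tcp [0.5546 0.225  0.0511] rpy [ 179.6    0.6 -173.9] q6 16 open 0.0001 F [-2.5 -2.3  7. ]
shift now-axes [ 0.02 -0.09 -0.09] after-turn axes [ 0.02 -0.09 -0.09] turn [0.007 0.011 0.001]
```

RECORD went fully down (7–17 N, tip at z 0.051). Now the onions, starting with the one at (0.577, -0.193).

```bash
M="python3 -m pendant"
$M '[[[0,0,-1,0,0,0,0],[0,0,-4,0,0,0,0],[0,0,-4,0,0,0,50],[0,0,-4,0,0,0,100],[0.2,-3.6,0,0,0,0,100]]]' 40
$M '[[[0.2,-3.6,0,0,0,0,100],[0.2,-3.6,0,0,0,0,100],[0.2,-3.6,0,0,0,0,100],[0.2,-3.6,0,0,0,0,100],[0.2,-3.6,0,0,0,0,100]]]'
$M '[[[0.2,-3.6,0,0,0,0,100],[0.2,-3.6,0,0,0,0,100],[0.2,-3.6,0,0,0,0,100],[0.2,-3.6,0,0,0,0,100],[0.2,-3,0,0,0,0,100]]]'
$M '[[[0,0,0,0,0,0,100]]]'
python3 w.py onion w7; python3 p.py .577 -.193 .014 186
```

```text
time: 28.73
ee_pos: [0.5532, 0.1905, 0.1852]
tcp_rot: [179.6, 0.5, -173.7]
wrist_force: [0.6, -0.1, 1.3]
opening: 0.0358
time: 29.15
ee_pos: [0.5651, 0.0066, 0.1914]
tcp_rot: [179.5, 1.1, -173.3]
wrist_force: [0.4, -0.5, 0.0]
opening: 0.0853
time: 29.57
ee_pos: [0.5749, -0.1771, 0.1935]
tcp_rot: [179.6, 1.4, -173.3]
wrist_force: [0.4, 0.1, -0.3]
opening: 0.0856
time: 29.65
ee_pos: [0.5747, -0.1819, 0.1935]
tcp_rot: [179.7, 1.4, -173.5]
wrist_force: [0.6, -0.0, 0.8]
opening: 0.0852
[270. 187.] 2342 [ 0.578 -0.192] 10 0.053
[327. 281.] 1944 [ 0.672 -0.124] 25 0.059
[257. 285.] 1911 [ 0.684 -0.195] 7 0.057
[190. 372.] 617 [ 0.807 -0.261] 56 0.053
tcp [ 0.5747 -0.1801  0.1936] rpy [ 179.7    1.4 -173.5] q6 -24 open 0.0853 F [0.1 1.1 0.1]
shift now-axes [ 0.34 -1.42 17.95] after-turn axes [-0.1  -1.31 17.96] turn [0.006 0.024 0.009]
```

View pics/w7.png

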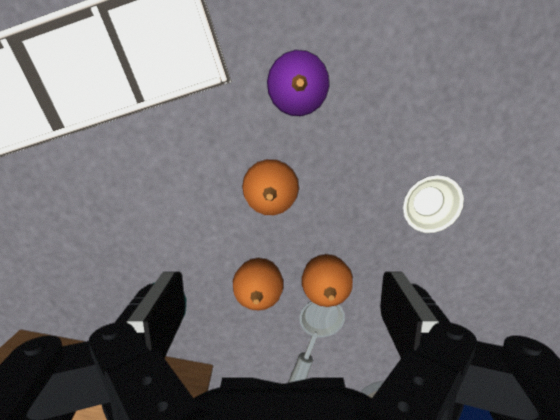

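Onion C is at (270,187). Onions A and B are at (327,281) and (257,285), with the spoon bowl just behind A. The nearest tray pocket is at about (165,47).

```bash
M="python3 -m pendant"
python3 -c "
from h import *
o=bot.get_obs()
for p in((227,80),(140,103),(203,0)): print(ray('wrist',p,.028,o))
for m in (bot.mark_of('wrist','pocket0')): print(m['confidence'],m['uv'],ray('wrist',m['uv'],.005,o))"
$M '[[[0.1,-1.2,2,0.006,0.024,0,100],[0,0,4,0,0,0,100],[0,0,4,0,0,0,100],[0,0,3,0,0,0,100],[0,0,1,0,0,0,100]]]'
$M '[[[0,0,0,0,0,0,100]]]'
python3 p.py .578 -.192 .014 186
```

```text
[ 0.48850836 -0.23581611  0.028     ]
[ 0.51535216 -0.30884897  0.028     ]
[ 0.43190429 -0.25811102  0.028     ]
0.97 [83.2, 74.9] [ 0.49822106 -0.36786562  0.005     ]
0.76 [167.5, 44.3] [ 0.46458788 -0.29281301  0.005     ]
0.65 [3.3, 101.4] [ 0.52945872 -0.44225724  0.005     ]
0.61 [326.7, 278.9] [ 0.68007702 -0.11782301  0.005     ]
time: 30.17
ee_pos: [0.5795, -0.1858, 0.0559]
tcp_rot: [-179.8, 0.6, -173.1]
wrist_force: [-0.4, 0.2, -0.8]
opening: 0.0853
time: 30.25
ee_pos: [0.5784, -0.1841, 0.0539]
tcp_rot: [-179.9, 0.4, -173.0]
wrist_force: [-0.1, -0.1, 0.9]
opening: 0.0856
tcp [ 0.5784 -0.1841  0.0539] rpy [-179.9    0.4 -173. ] q6 -25 open 0.0856 F [-0.1 -0.1  0.9]
shift now-axes [ 0.16 -0.77  3.99] after-turn axes [ 0.12 -0.78  3.99] turn [-0.001  0.007  0.017]
```

```bash
M="python3 -m pendant"
$M '[[[0.1,-0.8,1.5,0,0,0,100],[0,0,1.5,0,0,0,100],[0,0,0.6,0,0,0,100],[0,0,0.2,0,0,0,100]]]'
$M '[[[0,0,0.05,0,0,0,40],[0,0,0.05,0,0,0,40],[0,0,0.05,0,0,0,40],[0,0,0.05,0,0,0,40]]]'
python3 p.py .578 -.192 .014 186
```

```text
time: 30.58
ee_pos: [0.582, -0.1896, 0.0223]
tcp_rot: [-179.8, 0.7, -172.8]
wrist_force: [-0.6, -0.9, -0.2]
opening: 0.0854
time: 30.92
ee_pos: [0.5849, -0.1895, 0.0263]
tcp_rot: [-179.6, 1.1, -172.7]
wrist_force: [0.6, -0.0, -0.7]
opening: 0.0483
tcp [ 0.5849 -0.1895  0.0263] rpy [-179.6    1.1 -172.7] q6 -25 open 0.0483 F [ 0.6 -0.  -0.7]
shift now-axes [ 0.74 -0.15  1.22] after-turn axes [ 0.71 -0.18  1.23] turn [-0.007  0.019  0.023]
```

```bash
M="python3 -m pendant"
$M '[[[0,0,0,0,0,0,90],[0,0,0,0,0,0,90],[0.3,-0.2,0.3,0,0.02,0,90],[0.4,0,0.6,0,0,0,90],[0,0,0.5,0,0,0,90]]]'
python3 p.py .578 -.192 .012 186; python3 w.py onion
```

```text
time: 31.33
ee_pos: [0.5791, -0.193, 0.0143]
tcp_rot: [-179.5, 0.0, -172.7]
wrist_force: [-0.4, 0.9, -0.6]
opening: 0.077
tcp [ 0.5791 -0.193   0.0143] rpy [-179.5    0.  -172.7] q6 -26 open 0.077 F [-0.4  0.9 -0.6]
shift now-axes [0.1  0.12 0.23] after-turn axes [0.1  0.11 0.23] turn [-0.009  0.001  0.023]
[289. 286.] 10963 [ 0.579 -0.19 ] 11 0.061
```

```bash
M="python3 -m pendant"
$M '[[[0.1,0.1,0.2,0,0,0,40],[0,0,0.1,0,0,0,40],[0,0,0.05,0,0,0,40],[0,0,0.05,0,0,0,40],[0,0,0,0,0,0,40]]]'
python3 p.py .578 -.192 .012 186
$M '[[[0,0,-2,0,0,0,40],[0,0,-4,0,0,0,40],[0,0,-4,0,0,0,40],[0,0,-2,0,0,0,40],[0,0,0,0,0,0,40]]]'
python3 p.py .463 -.293 .11 200; python3 w.py onion
```

```text
time: 31.8
ee_pos: [0.577, -0.1918, 0.0092]
tcp_rot: [-179.6, -0.0, -172.7]
wrist_force: [-0.5, -1.0, -1.1]
opening: 0.0513
tcp [ 0.577  -0.1918  0.0092] rpy [-179.6   -0.  -172.7] q6 -25 open 0.0513 F [-0.5 -1.  -1.1]
shift now-axes [-0.09 -0.04 -0.27] after-turn axes [-0.09 -0.03 -0.28] turn [-0.008 -0.001  0.022]
time: 32.22
ee_pos: [0.5745, -0.1898, 0.1298]
tcp_rot: [-179.8, -0.4, -172.7]
wrist_force: [1.0, 0.1, 0.3]
opening: 0.051
tcp [ 0.5745 -0.1898  0.1298] rpy [-179.8   -0.4 -172.7] q6 -25 open 0.051 F [1.  0.1 0.3]
shift now-axes [12.36 -8.81  2.11] after-turn axes [14.01 -5.88  1.98] turn [-0.003 -0.008 -0.222]
[284. 300.] 12466 [ 0.652 -0.179] 30 0.134
[142. 414.] 345 [ 0.791 -0.296] 97 0.035
```

```bash
M="python3 -m pendant"
$M '[[[1,-3.1,0,0,0,0,40],[1,-3.1,0,0,0,0,40],[1,-3.1,0,0,0,0,40],[1,-3.1,0,0,0,0,40],[1,-3.1,0,0,0,0,40]]]'
$M '[[[1,-3.1,0,0,0,0,40],[1,-3.1,0,0,0,0,40],[0.5,-2,0,0,0,0,40],[0,0,0,0,0,0,40]]]'
python3 p.py .529 -.445 .034 187.3
python3 - <<'E'
from h import *
o=bot.get_obs(); bot.camera('wrist')
for m in (bot.mark_of('wrist','pocket0')): print(m['confidence'],m['uv'],ray('wrist',m['uv'],.005,o))
E
```

```text
time: 32.68
ee_pos: [0.5444, -0.3484, 0.1221]
tcp_rot: [179.9, -0.7, -172.1]
wrist_force: [0.8, 0.7, -0.6]
opening: 0.0514
time: 33.02
ee_pos: [0.5257, -0.4412, 0.1124]
tcp_rot: [179.6, -1.1, -172.4]
wrist_force: [0.0, 0.1, -1.0]
opening: 0.051
tcp [ 0.5257 -0.4412  0.1124] rpy [ 179.6   -1.1 -172.4] q6 -47 open 0.051 F [ 0.   0.1 -1. ]
shift now-axes [-0.43 -0.48  7.83] after-turn axes [-0.28 -0.42  7.84] turn [ 0.007 -0.02   0.006]
0.94 [380.0, 188.4] [ 0.4986456  -0.36924605  0.005     ]
0.91 [484.6, 159.4] [ 0.46693856 -0.29663941  0.005     ]
0.64 [276.0, 213.8] [ 0.5288194  -0.44501785  0.005     ]
```

```bash
M="python3 -m pendant"
$M '[[[-0.3,-0.4,2.5,0.007,-0.02,0,40],[0,0,2.5,0,0,0,40],[0,0,1,0,0,0,40],[0,0,0.3,0,0,0,40],[0,0,0,0,0,0,40]]]'
python3 p.py .529 -.445 .030 187.3
```

```text
time: 33.53
ee_pos: [0.5306, -0.4358, 0.0455]
tcp_rot: [179.8, 0.0, -172.0]
wrist_force: [-0.6, -0.7, -1.0]
opening: 0.0514
tcp [ 0.5306 -0.4358  0.0455] rpy [ 179.8    0.  -172. ] q6 -47 open 0.0514 F [-0.6 -0.7 -1. ]
shift now-axes [ 0.29 -0.89  1.55] after-turn axes [ 0.28 -0.89  1.55] turn [0.004 0.    0.012]
```

```bash
M="python3 -m pendant"
$M '[[[0.3,-0.8,0,0,0,0,40],[0,-0.2,0.7,0,0,0,40],[0,0,0.6,0,0,0,40],[0,0,0.3,0,0,0,40]]]'
python3 p.py .529 -.445 .030 187.3
```

```text
time: 33.87
ee_pos: [0.5312, -0.4468, 0.0328]
tcp_rot: [180.0, 0.2, -171.9]
wrist_force: [-0.2, 0.4, -0.9]
opening: 0.0514
tcp [ 0.5312 -0.4468  0.0328] rpy [ 180.     0.2 -171.9] q6 -48 open 0.0514 F [-0.2  0.4 -0.9]
shift now-axes [0.19 0.21 0.28] after-turn axes [0.19 0.21 0.28] turn [0.    0.003 0.014]
```

```bash
M="python3 -m pendant"
$M '[[[0.1,0.1,0.3,0,0,0,40],[0,0,0.1,0,0,0,70],[0,0,0.05,0,0,0,75],[0,0,0.05,0,0,0,75],[0,0,0,0,0,0,75]]]'
$M '[[[0,0,-2,0,0,0,80],[0,0,-4,0,0,0,100],[0,0,-4,0,0,0,100],[0,0,-4,0,0,0,100],[0,0,0,0,0,0,100]]]'
python3 w.py onion; python3 p.py .683 -.195 .18 100
for i in 1 2 3; do $M '[[[0,0,0,0,0,0.12,100],[0,0,0,0,0,0.12,100],[0,0,0,0,0,0.12,100],[0,0,0,0,0,0.12,100],[0,0,0,0,0,0.03,100]]]' | sed -n 2,3p; done
python3 p.py .683 -.195 .17 100
```

```text
time: 34.28
ee_pos: [0.53, -0.4463, 0.0276]
tcp_rot: [-180.0, 0.2, -171.9]
wrist_force: [-0.5, 1.0, 0.4]
opening: 0.0644
time: 34.7
ee_pos: [0.5277, -0.4447, 0.1703]
tcp_rot: [179.7, -0.0, -171.9]
wrist_force: [1.7, -0.2, 1.7]
opening: 0.0852
[280. 201.] 2669 [ 0.533 -0.446] 19 0.054
tcp [ 0.5274 -0.4445  0.1668] rpy [ 1.796e+02 -1.000e-01 -1.719e+02] q6 -48 open 0.086 F [-0.1 -0.2 -0.6]
shift now-axes [-18.91  22.52  -1.21] after-turn axes [21.87 19.65 -1.32] turn [ 0.004 -0.007  1.537]
ee_pos: [0.5279, -0.4447, 0.1661]
tcp_rot: [179.8, -0.2, 157.6]
ee_pos: [0.5273, -0.444, 0.1617]
tcp_rot: [179.9, -0.5, 127.1]
ee_pos: [0.5267, -0.4433, 0.1571]
tcp_rot: [-179.6, -0.7, 96.6]
tcp [ 0.5267 -0.4433  0.1571] rpy [-179.6   -0.7   96.6] q6 43 open 0.0851 F [-1.  -0.1  0. ]
shift now-axes [22.87 18.39 -1.14] after-turn axes [21.73 19.71 -1.29] turn [-0.007 -0.012 -0.059]
```

Onion C sits in pocket2, about 4 mm off centre. Next is onion B.

```bash
M="python3 -m pendant"
$M '[[[2.7,2.4,-0.5,0,0,-0.05,100],[2.7,2.4,-0.5,0,0,0,100],[2.7,2.4,-0.5,0,0,0,100],[2.7,2.4,0,0,0,0,100],[2.7,2.4,0,0,0,0,100]]]'
$M '[[[2.7,2.4,0,0,0,0,100],[2.7,2.4,0,0,0,0,100],[2,1.5,0,0,0,0,100],[0,0,0,0,0,0,100],[0,0,0,0,0,0,100]]]'
python3 w.py onion; python3 p.py .683 -.195 .06 100
```

```text
time: 36.42
ee_pos: [0.6232, -0.2932, 0.1682]
tcp_rot: [-179.4, -0.8, 98.7]
wrist_force: [0.4, -1.0, -0.9]
opening: 0.0855
time: 36.83
ee_pos: [0.679, -0.1983, 0.1642]
tcp_rot: [-179.2, -1.0, 99.2]
wrist_force: [0.9, -0.4, 0.5]
opening: 0.0853
[289. 109.] 3407 [ 0.671 -0.123] 73 0.052
[289. 196.] 2787 [ 0.683 -0.194] 91 0.053
[ 92. 413.] 343 [ 0.514 -0.464] 19 0.03
tcp [ 0.6789 -0.1985  0.164 ] rpy [-179.2   -1.    99.2] q6 64 open 0.0852 F [0.1 0.9 1. ]
shift now-axes [ 0.1   0.61 10.39] after-turn axes [ 0.27  0.47 10.4 ] turn [-0.013 -0.017 -0.015]
```

```bash
M="python3 -m pendant"
$M '[[[0.2,0.5,2,-0.013,-0.017,0,100],[0,0,3.5,0,0,0,100],[0,0,3.5,0,0,0,100],[0,0,1,0,0,0,100],[0,0,0.2,0,0,0,100]]]'
python3 p.py .683 -.194 .010 100
```

```text
time: 37.3
ee_pos: [0.6818, -0.2011, 0.0606]
tcp_rot: [179.8, 0.2, 98.9]
wrist_force: [0.3, -1.1, 1.3]
opening: 0.0853
tcp [ 0.6818 -0.2011  0.0606] rpy [179.8   0.2  98.9] q6 65 open 0.0853 F [ 0.3 -1.1  1.3]
shift now-axes [0.7  0.21 5.05] after-turn axes [0.68 0.24 5.06] turn [ 0.004  0.003 -0.02 ]
```

```bash
M="python3 -m pendant"
$M '[[[0.7,0.2,1.5,0,0,0,100],[0,0,1.5,0,0,0,100],[0,0,1,0,0,0,100],[0,0,0.8,0,0,0,100]]]'
python3 p.py .683 -.194 .010 100
```

```text
time: 37.63
ee_pos: [0.6835, -0.1984, 0.0172]
tcp_rot: [179.5, 0.3, 98.6]
wrist_force: [-0.7, 0.8, 0.4]
opening: 0.0854
tcp [ 0.6835 -0.1984  0.0172] rpy [179.5   0.3  98.6] q6 65 open 0.0854 F [-0.7  0.8  0.4]
shift now-axes [0.44 0.01 0.72] after-turn axes [0.44 0.03 0.72] turn [ 0.008  0.006 -0.025]
```

```bash
M="python3 -m pendant"
$M '[[[0.4,0,0.4,0,0,0,90],[0,0,0.3,0,0,0,40],[0,0,0.1,0,0,0,40],[0,0,0.08,0,0,0,40],[0,0,0.08,0,0,0,40]]]'
$M '[[[0,0,0.05,0,0,0,40]]]'
python3 p.py .683 -.194 .010 100
```

```text
time: 38.05
ee_pos: [0.6837, -0.1958, 0.0104]
tcp_rot: [179.4, 0.4, 98.5]
wrist_force: [0.3, 0.8, -1.2]
opening: 0.0507
time: 38.13
ee_pos: [0.684, -0.1958, 0.0105]
tcp_rot: [179.3, 0.4, 98.5]
wrist_force: [-0.4, 0.1, -1.1]
opening: 0.0508
tcp [ 0.684  -0.1958  0.0105] rpy [179.3   0.4  98.5] q6 66 open 0.0508 F [-0.4  0.1 -1.1]
shift now-axes [ 0.2  -0.07  0.04] after-turn axes [ 0.2  -0.06  0.05] turn [ 0.012  0.008 -0.026]
```

```bash
M="python3 -m pendant"
$M '[[[0,0,-2,0,0,0,40],[0,0,-4,0,0,0,40],[0,0,-4,0,0,0,40],[0,0,-3,0,0,0,40],[-2,-3,0,0,0,0,40]]]'
$M '[[[-2,-3,0,0,0,0,40],[-2,-3,0,0,0,0,40],[-2,-3,0,0,0,0,40],[-2,-3,0,0,0,0,40],[-2,-3,0,0,0,0,40]]]'
$M '[[[-2,-2,0,0,0,0,40],[0,0,0,0,0,0,40],[0,0,0,0,0,0,40]]]'
python3 p.py .498 -.370 .045 98.5
```

```text
time: 38.55
ee_pos: [0.657, -0.2157, 0.1418]
tcp_rot: [179.5, 0.3, 98.8]
wrist_force: [2.4, -1.7, 0.3]
opening: 0.0509
time: 38.97
ee_pos: [0.5229, -0.3405, 0.1455]
tcp_rot: [179.1, 0.6, 99.2]
wrist_force: [-0.7, -0.8, -1.4]
opening: 0.0511
time: 39.22
ee_pos: [0.5003, -0.3692, 0.1469]
tcp_rot: [179.1, 0.7, 98.8]
wrist_force: [0.3, -0.1, -0.5]
opening: 0.0514
tcp [ 0.5003 -0.3692  0.1469] rpy [179.1   0.7  98.8] q6 45 open 0.0514 F [ 0.3 -0.1 -0.5]
shift now-axes [ 0.09 -0.41 10.18] after-turn axes [-0.04 -0.24 10.19] turn [0.016 0.012 0.005]
```

```bash
M="python3 -m pendant"
$M '[[[0,-0.3,2,0.016,0.012,0,40],[0,0,3.5,0,0,0,40],[0,0,3,0,0,0,40],[0,0,1,0,0,0,40],[0,0,0,0,0,0,40]]]'
python3 p.py .498 -.370 .030 98.5
```

```text
time: 39.63
ee_pos: [0.5005, -0.3684, 0.0479]
tcp_rot: [179.9, 0.1, 98.9]
wrist_force: [-0.2, 0.3, -0.6]
opening: 0.0513
tcp [ 0.5005 -0.3684  0.0479] rpy [1.799e+02 1.000e-01 9.890e+01] q6 45 open 0.0513 F [-0.2  0.3 -0.6]
shift now-axes [-0.11 -0.28  1.79] after-turn axes [-0.12 -0.27  1.79] turn [0.001 0.001 0.007]
```

```bash
M="python3 -m pendant"
$M '[[[-0.1,-0.3,0.8,0,0,0,40],[0,0,0.7,0,0,0,40],[0,0,0.2,0,0,0,40],[0,0,0.1,0,0,0,75],[0,0,0.05,0,0,0,75]]]'
$M '[[[0,0,0.05,0,0,0,75],[0,0,0,0,0,0,75],[0,0,-2,0,0,0,75],[0,0,-4,0,0,0,100],[0,0,-4,0,0,0,100]]]'
$M '[[[0,0,-4,0,0,0,100],[0,0,-1,0,0,0,100],[0,0,0,0,0,-0.11,100],[0,0,0,0,0,-0.12,100],[0,0,0,0,0,-0.12,100]]]'
for i in 1 2; do $M '[[[0,0,0,0,0,-0.12,100],[0,0,0,0,0,-0.12,100],[0,0,0,0,0,-0.12,100],[0,0,0,0,0,-0.12,100],[0,0,0,0,0,-0.06,100]]]' | sed -n 2,3p; done
python3 w.py onion; python3 p.py .671 -.123 .17 180
```

```text
time: 40.05
ee_pos: [0.4999, -0.3693, 0.0307]
tcp_rot: [179.8, 0.1, 99.1]
wrist_force: [0.3, 0.7, 0.2]
opening: 0.0637
time: 40.47
ee_pos: [0.497, -0.3673, 0.1266]
tcp_rot: [-179.7, -0.3, 99.1]
wrist_force: [0.4, -0.4, -0.1]
opening: 0.0844
time: 40.88
ee_pos: [0.5, -0.3698, 0.1943]
tcp_rot: [179.7, 0.7, 119.6]
wrist_force: [0.0, -0.2, 0.3]
opening: 0.085
ee_pos: [0.501, -0.371, 0.1987]
tcp_rot: [-179.8, 1.2, 152.1]
ee_pos: [0.5017, -0.3718, 0.202]
tcp_rot: [-179.0, 1.2, -175.6]
[290. 182.] 2240 [ 0.5   -0.368] 173 0.053
[207. 209.] 2120 [ 0.534 -0.448] 151 0.054
[493. 335.] 503 [ 0.657 -0.127] 91 0.038
tcp [ 0.5017 -0.3718  0.2021] rpy [-179.     1.2 -175.5] q6 -41 open 0.0852 F [0.8 0.9 0.8]
shift now-axes [-18.76  23.54   3.18] after-turn axes [-16.93  24.88   3.21] turn [-0.017  0.022  0.078]
```

B is in pocket1. Last is onion A.

```bash
M="python3 -m pendant"
$M '[[[0,0,0,-0.017,0.022,0.075,100],[-2.1,3.1,0,0,0,0,100],[-2.1,3.1,0,0,0,0,100],[-2.1,3.1,0,0,0,0,100],[-2.1,3.1,0,0,0,0,100]]]'
$M '[[[-2.1,3.1,0.5,0,0,0,100],[-2.1,3.1,0.5,0,0,0,100],[-2.1,3.1,1,0,0,0,100],[-1.5,2,1,0,0,0,100],[0,0,0,0,0,0,100]]]'
$M '[[[0,0,0,0,0,0,100]]]'
python3 w.py onion; python3 p.py .671 -.123 .06 180
```

```text
time: 42.18
ee_pos: [0.5857, -0.2514, 0.2047]
tcp_rot: [-179.8, 0.1, 178.8]
wrist_force: [0.7, -0.4, -0.0]
opening: 0.0853
time: 42.6
ee_pos: [0.6737, -0.1293, 0.176]
tcp_rot: [-179.8, 0.5, 178.3]
wrist_force: [0.3, -1.1, -1.0]
opening: 0.0852
time: 42.68
ee_pos: [0.6743, -0.1279, 0.1758]
tcp_rot: [-179.7, 0.5, 178.4]
wrist_force: [-0.1, -0.9, 0.7]
opening: 0.0854
[288. 188.] 2614 [ 0.671 -0.124] 0 0.053
[ 49. 323.] 2995 [ 0.805 -0.371] 95 0.137
tcp [ 0.6741 -0.1281  0.1755] rpy [-179.8    0.5  178.4] q6 -9 open 0.0855 F [ 0.3  1.3 -0.4]
shift now-axes [ 0.43  0.54 11.55] after-turn axes [ 0.31  0.51 11.55] turn [-0.004  0.009 -0.029]
```

```bash
M="python3 -m pendant"
$M '[[[0.3,0.4,2,0,0.009,0,100],[0,0,3.5,0,0,0,100],[0,0,3.5,0,0,0,100],[0,0,2,0,0,0,100],[0,0,0.3,0,0,0,100]]]'
python3 p.py .671 -.124 .010 178.4
```

```text
time: 43.15
ee_pos: [0.672, -0.1301, 0.0656]
tcp_rot: [-179.6, 0.6, 177.8]
wrist_force: [-1.0, -0.2, -0.4]
opening: 0.0854
tcp [ 0.672  -0.1301  0.0656] rpy [-179.6    0.6  177.8] q6 -9 open 0.0854 F [-1.  -0.2 -0.4]
shift now-axes [0.18 0.64 5.55] after-turn axes [0.11 0.61 5.56] turn [-0.007  0.01  -0.011]
```

```bash
M="python3 -m pendant"
$M '[[[0.2,0.6,1.5,0,0.01,0,100],[0,0,1.8,0,0,0,100],[0,0,1.5,0,0,0,100],[0,0,0.8,0,0,0,100]]]'
python3 p.py .671 -.124 .010 178.4
```

```text
time: 43.48
ee_pos: [0.6711, -0.1274, 0.0126]
tcp_rot: [-179.6, 0.3, 177.4]
wrist_force: [0.2, 0.0, -0.9]
opening: 0.0853
tcp [ 0.6711 -0.1274  0.0126] rpy [-179.6    0.3  177.4] q6 -8 open 0.0853 F [ 0.2  0.  -0.9]
shift now-axes [0.03 0.34 0.26] after-turn axes [0.02 0.34 0.26] turn [-0.008  0.005 -0.018]
```

```bash
M="python3 -m pendant"
$M '[[[0,0.3,0.2,0,0,0,90],[0,0,0.1,0,0,0,40],[0,0,0.1,0,0,0,40],[0,0,0.08,0,0,0,40],[0,0,0.08,0,0,0,40]]]'
$M '[[[0,0,0.05,0,0,0,40]]]'
$M '[[[0,0,-2,0,0,0,40],[0,0,-4,0,0,0,40],[0,0,-4,0,0,0,40],[0,0,-3,0,0,0,40],[2.8,-2.5,0,0,0,0,40]]]'
$M '[[[2.8,-2.5,0,0,0,0,40],[2.8,-2.5,0,0,0,0,40],[2.8,-2.5,0,0,0,0,40],[2.8,-2.5,0,0,0,0,40],[2.8,-2.5,0,0,0,0,40]]]'
$M '[[[2,-1.8,0,0,0,0,40],[0,0,0,0,0,0,40],[0,0,0,0,0,0,40]]]'
python3 p.py .465 -.2945 .045 177.4
```

```text
time: 43.9
ee_pos: [0.6725, -0.1248, 0.0102]
tcp_rot: [-179.5, 0.5, 177.3]
wrist_force: [0.2, 0.3, -1.5]
opening: 0.0511
time: 43.98
ee_pos: [0.6729, -0.1249, 0.0104]
tcp_rot: [-179.5, 0.6, 177.3]
wrist_force: [-0.2, 0.3, -1.5]
opening: 0.0512
time: 44.4
ee_pos: [0.6441, -0.1444, 0.1428]
tcp_rot: [-179.6, 0.4, 177.5]
wrist_force: [1.1, -0.8, 0.6]
opening: 0.0517
time: 44.82
ee_pos: [0.4969, -0.2661, 0.1474]
tcp_rot: [-179.4, 0.9, 177.8]
wrist_force: [0.5, -0.8, -0.5]
opening: 0.0509
time: 45.07
ee_pos: [0.47, -0.2882, 0.1492]
tcp_rot: [-179.3, 1.0, 177.5]
wrist_force: [0.6, -0.7, -0.9]
opening: 0.0516
tcp [ 0.47   -0.2882  0.1492] rpy [-179.3    1.   177.5] q6 -29 open 0.0516 F [ 0.6 -0.7 -0.9]
shift now-axes [ 0.64 -0.52 10.42] after-turn axes [ 0.47 -0.65 10.42] turn [-0.012  0.017  0.001]
```

```bash
M="python3 -m pendant"
$M '[[[0.5,-0.6,2,-0.012,0.017,0,40],[0,0,3.5,0,0,0,40],[0,0,3,0,0,0,40],[0,0,1.2,0,0,0,40],[0,0,0,0,0,0,40]]]'
python3 p.py .465 -.2945 .030 177.4
```

```text
time: 45.48
ee_pos: [0.4676, -0.2942, 0.0478]
tcp_rot: [-180.0, 0.1, 177.6]
wrist_force: [0.0, 0.7, -1.5]
opening: 0.0514
tcp [ 0.4676 -0.2942  0.0478] rpy [-1.800e+02  1.000e-01  1.776e+02] q6 -30 open 0.0514 F [ 0.   0.7 -1.5]
shift now-axes [ 0.26 -0.04  1.78] after-turn axes [ 0.26 -0.05  1.78] turn [-0.001  0.002  0.003]
```

```bash
M="python3 -m pendant"
$M '[[[0.2,0,0.8,0,0,0,40],[0,0,0.7,0,0,0,40],[0,0,0.2,0,0,0,40],[0,0,0.1,0,0,0,75],[0,0,0.05,0,0,0,75]]]'
$M '[[[0,0,0.05,0,0,0,75],[0,0,0,0,0,0,75],[0,0,-2,0,0,0,75],[0,0,-4,0,0,0,100],[0,0,-4,0,0,0,100]]]'
$M '[[[0,0,-4,0,0,0,100],[2,0,-3,0,0,0,100],[2,0,-3,0,0,0,100],[0,0,0,0,0,0,100]]]'
python3 - <<'E'
from h import *
o=bot.get_obs(); im=bot.camera('wrist'); print(o['ee_pos'])
for b in blobs('wrist','onion',.029,obs=o,im=im,amin=300): print(*b)
for m in bot.mark_of('wrist','pocket0'): print(m['confidence'],m['uv'],ray('wrist',m['uv'],.005,o))
a=snap('scene'); b=snap('top')
for c,im in(('scene',a),('top',b)):
    for k,z in(('onion',.029),('courgette',.07)):
        for x in blobs(c,k,z,im=im): print(c,k,*x)
for m in bot.mark_of('scene','bowl')[:1]+bot.mark_of('scene','pan')[:1]: print(m['confidence'],ray('scene',m['uv'],.05))
cv2.imwrite('pics/f.png',a[:,:,::-1])
E
```

```text
time: 45.9
ee_pos: [0.4672, -0.293, 0.0276]
tcp_rot: [180.0, 0.0, 177.8]
wrist_force: [-0.3, -0.0, -0.2]
opening: 0.064
time: 46.32
ee_pos: [0.4645, -0.2913, 0.124]
tcp_rot: [179.7, -0.4, 177.8]
wrist_force: [-0.2, -0.1, 0.3]
opening: 0.0846
time: 46.65
ee_pos: [0.4255, -0.2908, 0.239]
tcp_rot: [-179.9, 0.2, 177.8]
wrist_force: [0.3, -0.2, 0.8]
opening: 0.0853
[ 0.4254684  -0.29077006  0.23903562]
[282. 215.] 1643 [ 0.466 -0.293] 0 0.052
[216. 246.] 1603 [ 0.5   -0.369] 153 0.055
[147. 270.] 1020 [ 0.527 -0.452] 124 0.056
0.9 [159.7, 263.9] [ 0.5305473 -0.4456034  0.005    ]
scene onion [214. 165.] 199 [ 0.464 -0.293] 29 0.058
scene onion [156. 165.] 206 [ 0.53  -0.448] 39 0.057
scene onion [185. 165.] 199 [ 0.498 -0.369] 27 0.057
scene courgette [ 24. 142.] 2107 [ 0.627 -0.823] 42 0.219
scene courgette [432. 261.] 198 [0.559 0.355] 8 0.064
scene courgette [447. 266.] 240 [0.56 0.39] 2 0.072
0.84 [0.55183592 0.37628157 0.05      ]
```

View pics/f.png

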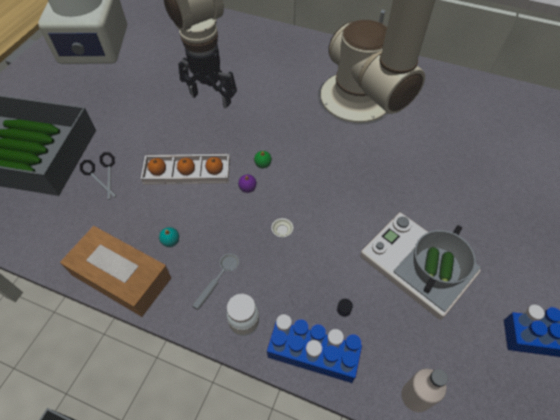

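The final scene shows the three onions in the tray at (156,165), (185,165) and (214,165), and both courgettes in the bowl on the pan at (432,261) and (447,266). The dish, bung and spoon haven't moved, and the arm is clear.

```bash
python3 -m pendant '[[[0,0,0,0,0,0,100],[0,0,0,0,0,0,100]]]' | head -1; python3 -c "
from workcell import bot; print(bot.job_done())"
```

```text
time: 47.12
the job is handed in; nothing more can be done
None
```

The job is handed in at 47 s of the 210 s allowed, with every step done in the required order; no verdict was reported.

- **Bowl and TARE:** I set the bowl on the pan, let go of it and pressed TARE while it was still empty. The key went to its stop (tip at z 0.051 m, about 7 N).
- **Courgettes and RECORD:** Both courgettes went into the bowl; no other loose ones showed in any view, only those in a crate at the edge of the table. I then pressed RECORD to its stop the same way (7 to 17 N).
- **Onions:** Each of the three brown onions is in its own pocket.

**Last checks:**
- **Bowl:** camera estimates put its centre within about 10 mm of the pan centre, against 40 mm allowed.
- **Courgettes:** they measured 15 to 20 mm from the bowl's centre, against 62 mm allowed.
- **Onions:** they measured within about 5 mm of their pocket centres, against 22 mm allowed. One wrist estimate put the far onion 7 mm off.
- **Rest of the scene:** the dish, bung, spoon and coloured look-alikes appear unmoved, and the arm was clear of everything.

**Not confirmed or went wrong:**
- **Key travel:** I judged it only from fingertip height and force, since there is no direct reading.
- **Top camera:** the last top picture gave no readings, so the courgettes and bowl were confirmed by the scene camera alone. The onions were also seen by the wrist camera.
- **Regrips:** the first grips on one onion and on the second courgette were too high, so I opened and gripped each again.
- **Wrist limit:** early on, the last joint ran into its range limit. I turned the tool half round before touching anything.

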